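# Stopper the sample flasks and lock them in the shaker's carrier

### The arm

A 6-joint arm with a two-finger parallel gripper is mounted at the origin on the work surface. World frame = base frame: x ahead of the robot, y to its left, z up, the work surface at z = 0. Lengths are in mm, angles in rad, forces in N, time in s.
With the tool pointing down it reaches from about 275 to 750 mm from the base axis. Payload 10.2 kg.
Tool frame: the origin (TCP) lies at the very end of the fingers, on their centre line; the grasp point (between the pads) lies 19 mm behind it; x points along the fingers, y is the direction in which the jaws open and shut, and the axes are right-handed (so a half turn about x gives the same grasp; the last joint's range is limited). The gripper opens to 85 mm and grips with 20 to 120 N. Pads are 22 mm wide; open, the fingers measure 114 mm over their backs; the gripper's body (76 mm by 85 mm) begins 54 mm behind the grasp point. The pads swing forward as they close: fully open they stand 13 mm farther back than shut.
Start: joints at [-1.436, 0.313, 1.498, -0, 1.331, -0.223], TCP at [183.85, -491.762, 231.294] pointing down, gripper open.
Joint ranges: [-2.94, 2.94], [-0.97, 2.17], [0.19, 2.56], [-1.23, 4.37], [0.02, 3.11], [-2.88, 2.88]. Speed limits (rad/s): [2.39, 2.39, 3.01, 3.14, 3.14, 3.14].

### API

Orientations are given as a unit quaternion [w, x, y, z].
In Python, from rig import ctrl, viewer, order gives the robot as it stands. The module is installed in compiled form; this text tells all that it offers.
- The arm moves only by the tool carry_out, never from a script. Its argument "deltas" is a list of rows, each a list of 7 numbers: the gripper command: -1 is fully open, 1 is shut, values between are in proportion, then the shift along the tool's x, y, z in mm, then the turn, a rotation vector about the tool's x, y, z in degrees. A call has exactly 5 rows; each row is the pose to reach, as a shift and turn from the pose commanded when the call began, along the tool's axes at that moment; what a row does not reach only later rows make up. A row lasts 1/8 s, in which the tool goes at most 62.5 mm and 10.7 degrees, less where a joint would pass 70% of its speed; a pose out of reach is approached as far as the arm can. A call with a gripper value outside its range is refused whole. The fingers move at their own pace and stop on an object; "newtons" is the grip in N (left out, the last holds). Time passes only in rows, so rows that repeat a pose let the fingers close, or fill a call up. It gives the time, the measured TCP pose, the force and the opening at its end, in the units of the state.
- ctrl.sense(): the state, without advancing time (a new reading comes with each control period).
- viewer.capture(name): name is "scene" or "top" or "wrist"; returns the picture (400x640x3 uint8, red, green, blue); there is no depth.
- viewer.calibration(name): a dict with "fx", "fy", "cx", "cy" (pixels), "k1" (the pictures are not rectified: a ray, as slopes to the right and down, at radius r is drawn at 1 + k1 r^2 times it, then the intrinsics apply), "xyz" and "attitude" of the camera in the world; the wrist camera has in their place "T_tool_cam" (4x4, takes a point from camera to tool coordinates, whose origin is the TCP and whose axes are the tool frame's). Camera axes: x right, y down, z forward; pixel columns grow to the right and rows downward; lengths in mm; the calibration is good to about 2 mm. A picture is of the moment at which its call begins: read the wrist's pose just before it. calibration takes no time and is no camera call.
- order.finish_job(): hands the job in, once; it reports no verdict.
The state is a dict: "time_s": time; "joints": joint angles; "dq": joint speeds; "tau": joint torques, N m; "eef_pos": TCP position; "ee_rot": TCP orientation; "force": force on the tool from outside, world axes, zero at the start; "wrist_torque": the same for the moment, N m; "grip_width": opening from 0.0 (shut) to 1.0 (fully open).
Only numpy, scipy, OpenCV 4.12 (cv2) and the standard library are available. Lean on these libraries where they do the work, as an engineer would, in place of code of your own. Each camera call takes 0.05 s, during which the arm holds its last target. There are 200 camera calls.

### The job

Get the sample flasks ready for shaking: stand every white flask that is on the bench upright in a bay of the shaker's carrier, one to a bay, each closed with a rubber stopper pushed fully home in its neck. Only then throw the carrier's over-centre clamp lever from open to fully locked with the steel extension bar set over the lever stub, keeping the hand off the lever itself, and lay the bar back flat on its rubber mat. Leave the other things on the bench where they are.

Things in the scene. Friction and masses are not known exactly. Their poses are not given: they have to be found in the camera images.
- carrier: the shaker's grey flask carrier, fixed: base 165 x 330 mm, deck 40 mm above the bench. Origin at the bench under its middle; x towards the back rail (away from the robot), y along the row of three bays, z up. Bays 90 mm wide between 5 mm dividers (40 mm high above the deck; end plates 50 mm), 93 mm deep from open jaw to rail. Back rail's face at x = 65 mm, its top 60 mm above the deck.
- bay1 (a point): bay 1 of the carrier: point on the deck where a clamped flask's axis stands (carrier x = 29.5 mm, y = -95 mm, z = 40 mm). Best set a flask down at carrier x = 20 mm, in the middle of the open bay.
- bay2 (a point): bay 2 of the carrier: point on the deck where a clamped flask's axis stands (carrier x = 29.5 mm, y = 0 mm, z = 40 mm). Best set a flask down at carrier x = 20 mm, in the middle of the open bay.
- bay3 (a point): bay 3 of the carrier: point on the deck where a clamped flask's axis stands (carrier x = 29.5 mm, y = 95 mm, z = 40 mm). Best set a flask down at carrier x = 20 mm, in the middle of the open bay.
- jaw_face (a point): middle of the rubber face of the clamp jaw, the 270 mm long bar in front of the bays (40 mm high, its top 55 mm above the deck). Carrier x = -28 mm when open; it moves 22 mm towards the rail as the lever is thrown, pushing the flasks back to the rail and leaving 1 mm of play.
- lever_pivot (a point): the vertical pivot of the clamp lever, on a dark bracket (90 x 80 mm, 40 mm high) at the carrier's -y end; this point is at the stub's mid-height, 65 mm above the bench; axes as the carrier's
- lever_tip (a point): the free end of the lever stub: a steel bar 16 mm wide, 14 mm high, standing out level from the 36 mm round hub (its top 81 mm above the bench) to 95 mm from the pivot; mid-height 65 mm above the bench. Pivot to this point is the stub's direction (this entry's own axes are not).
- lever (a joint): angle of the clamp lever, rad: 0 open (stub 0.70 short of carrier -y, on the far, +x side), growing clockwise from above to 1.40 locked (0.70 past -y, towards the robot). Dead point 0.70: a spring drives it to the nearer end, 0.9 N m at either end of travel falling to nothing at the dead point; past it the lever goes home by itself, damped.
- mat: black rubber mat, fixed, 300 x 120 x 4 mm, the bar's place; origin under its middle, x along its length, z up
- bar: the steel extension bar, 230 mm long, 32 mm shoe at one end, 0.35 kg, lying on the mat along mat x on its shoe and tail foot; origin at the underside under the shoe's middle, x from shoe to tail, z up. In use its tail points outwards from the pivot and it is swung round the pivot.
- bar_shoe (a point): on the bar, the middle of the shoe, 16 mm above the underside; axes as the bar. Shoe: inverted channel open below and at both ends, 60 mm long, 36 mm wide outside, 24 inside, 24 mm deep inside, 32 mm high. It is lowered over the stub, its middle 75 mm from the pivot (so that hub and handle stay clear), its underside 50 to 55 mm above the bench.
- bar_grip (a point): the bar's grasp point, near its centre of mass, in the middle of the handle's thickness, 85 mm from the shoe's middle towards the tail, 25 mm above the underside; axes as the bar. Handle: straight, 20 mm wide, 18 mm high (16 to 34 mm above the underside), from the shoe to the tail.
- bar_tail (a point): on the bar, the tail end above its 14 mm long foot, 193 mm from the shoe's middle, 25 mm above the underside; axes as the bar
- flask1_mid (a point): white plastic sample flask: round body 70 mm across and 80 mm high, a shoulder sloping in, and a straight open neck from 94 to 130 mm height: 50 mm outside, 42 mm inside. 0.25 to 0.45 kg. This point is on its axis, half-way up (65 mm above its foot), z up the axis. May be absent.
- flask2_mid (a point): white plastic sample flask: round body 70 mm across and 80 mm high, a shoulder sloping in, and a straight open neck from 94 to 130 mm height: 50 mm outside, 42 mm inside. 0.25 to 0.45 kg. This point is on its axis, half-way up (65 mm above its foot), z up the axis. May be absent.
- flask3_mid (a point): white plastic sample flask: round body 70 mm across and 80 mm high, a shoulder sloping in, and a straight open neck from 94 to 130 mm height: 50 mm outside, 42 mm inside. 0.25 to 0.45 kg. This point is on its axis, half-way up (65 mm above its foot), z up the axis. May be absent.
- stopper1_mid (a point): a black rubber stopper standing on its narrow end: tapered plug 26 mm long (32 mm across at the foot, 38.6 mm at the top) under a round head 54 mm across and 20 mm high; 46 mm high in all, about 50 g. This point is on its axis, half-way up (23 mm above the foot), z up. Fully home, the head's underside rests on the flask's rim, so that this point is then 62 mm above the flask's point.
- stopper2_mid (a point): a black rubber stopper standing on its narrow end: tapered plug 26 mm long (32 mm across at the foot, 38.6 mm at the top) under a round head 54 mm across and 20 mm high; 46 mm high in all, about 50 g. This point is on its axis, half-way up (23 mm above the foot), z up. Fully home, the head's underside rests on the flask's rim, so that this point is then 62 mm above the flask's point.
- stopper3_mid (a point): a black rubber stopper standing on its narrow end: tapered plug 26 mm long (32 mm across at the foot, 38.6 mm at the top) under a round head 54 mm across and 20 mm high; 46 mm high in all, about 50 g. This point is on its axis, half-way up (23 mm above the foot), z up. Fully home, the head's underside rests on the flask's rim, so that this point is then 62 mm above the flask's point.
- weight: bystander: brass weight, 44 mm across, 30 mm high; origin at its foot
- collar: bystander: dark steel ring, 68 mm across, 25 mm high; origin at its foot
- wrench: bystander: open-ended wrench lying flat
- brush: bystander: brush lying flat
- beaker: bystander: steel pot 90 mm across, 90 mm high; origin at its foot
There are look-alikes about, which are no part of the job. What is shaped like the part that bears stopper2_mid but turquoise is not meant. Leave any yellow look-alike of the part that bears flask1_mid alone.

How it is judged:
By the outcome, as a careful person would: the job done as asked, in the order asked, and still so for the second after the job is handed in, with the robot touching nothing.
Of flask1, flask2, flask3 only 2 to 3 are there at a start; the rules pass over those that are not, and their reading is None.
At some moment in a run one of flask1, flask2, flask3 may be knocked a few centimetres aside while the robot is not near it.
It also fails if it takes over 210 s, if anything falls off the work surface, if the arm or the gripper's body presses on something with over 40 N, if the wrist force passes 120 N, or if a joint passes its speed limit or range.

## Working session

There is one attempt and no reset: what is moved stays moved. The work goes in short steps, Python scripts to look and compute and a tool call to move; the robot and the scene stay as the last step left them, time stands still between calls to the robot, and variables do not carry over. Pictures are saved under pics/ and viewed, about 12 in all and at most 16, crops included, and the job is handed in when it is done.

Besides the shell and the picture viewer there is one more tool, called after ">>>" as a command line: name --pt "numbers of a row" for each row, then --argument value for the rest. carry_out: Moves the arm, as the interface text tells. Its arguments: {"type":"object","properties":{"deltas":{"type":"array"},"newtons":{"type":"number"}},"required":["deltas"]}

```bash
mkdir -p pics; ls; python3 - <<'E'
from rig import ctrl, viewer, order
import cv2
for n in("scene","top","wrist"):
    im=viewer.capture(n); cv2.imwrite(f"pics/{n}0.png",im[:,:,::-1]); print(n,viewer.calibration(n))
print(ctrl.sense())
E
```

```text
pics
scene {'fx': 407.5368426820641, 'fy': 407.5368426820641, 'cx': 319.0918498957106, 'cy': 199.27122354601025, 'k1': -0.04097427955770363, 'xyz': array([1263.91694718,  702.75334804,  704.82718766]), 'attitude': array([-0.18797921,  0.3461956 ,  0.8051211 , -0.44338746])}
top {'fx': 373.6440502357399, 'fy': 373.6440502357399, 'cx': 315.81122045016957, 'cy': 197.09428644794198, 'k1': -0.0296525473342457, 'xyz': array([ 381.44649249,  -23.16251439, 1024.96615416]), 'attitude': array([-0.05979731,  0.70662603, -0.70321033,  0.05098203])}
wrist {'fx': 329.9795367569285, 'fy': 329.9795367569285, 'cx': 315.92012313641857, 'cy': 197.6627469072457, 'k1': -0.0533707568579057, 'T_tool_cam': array([[ 1.60415955e-03, -2.62287688e-01,  9.64988391e-01,
        -1.41802246e+02],
       [ 9.99998244e-01,  1.35578024e-03, -1.29385211e-03,
        -1.53878671e+00],
       [-9.68950711e-04,  9.64988772e-01,  2.62289403e-01,
        -6.65920822e+01],
       [ 0.00000000e+00,  0.00000000e+00,  0.00000000e+00,
         1.00000000e+00]])}
{'time_s': 0.15, 'joints': array([-1.43640012e+00,  3.13326918e-01,  1.49824528e+00,  3.08592077e-05,
        1.33099973e+00, -2.23364083e-01]), 'dq': array([-2.84006359e-05, -9.87004735e-04, -1.88071531e-03, -6.70452771e-04,
       -7.77850232e-06,  1.63257673e-03]), 'tau': array([ 1.70886913e-03, -4.12370145e+01, -2.59797192e+01, -1.42302288e-04,
        3.21510466e-03,  3.34716754e-05]), 'eef_pos': array([ 183.83107308, -491.56452639,  230.87026009]), 'ee_rot': array([ 0.1254659 ,  0.69585024,  0.12615673, -0.69579827]), 'force': array([-0.17054458, -0.81272032,  0.23428314]), 'wrist_torque': array([0.03704879, 0.01396405, 0.00526473]), 'grip_width': 1.0043580137407608}
```

View pics/top0.png

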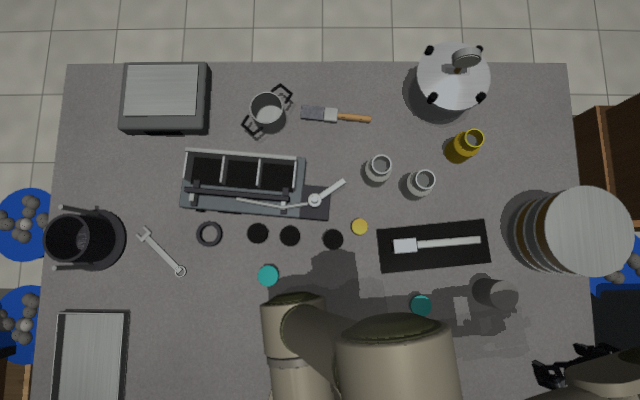

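View pics/scene0.png

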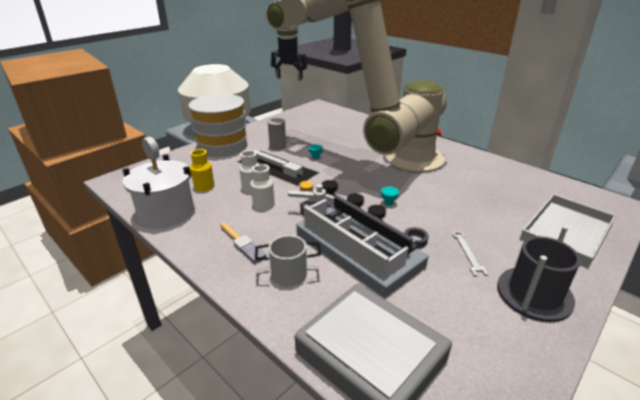

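```bash
python3 - <<'E'
import cv2,numpy as np
t=cv2.imread("pics/top0.png"); s=cv2.imread("pics/scene0.png")
a=cv2.resize(t[255:345,395:535],(560,360),interpolation=cv2.INTER_CUBIC)
b=cv2.resize(s[100:220,180:340],(560,420)[:2],interpolation=cv2.INTER_CUBIC)[:, :]
c=np.vstack([a,b[:240]]); cv2.imwrite("pics/zoomA.png",cv2.convertScaleAbs(np.vstack([a,cv2.resize(b,(560,240))]),alpha=1.5))
E
```

```text
(no output)
```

View pics/zoomA.png

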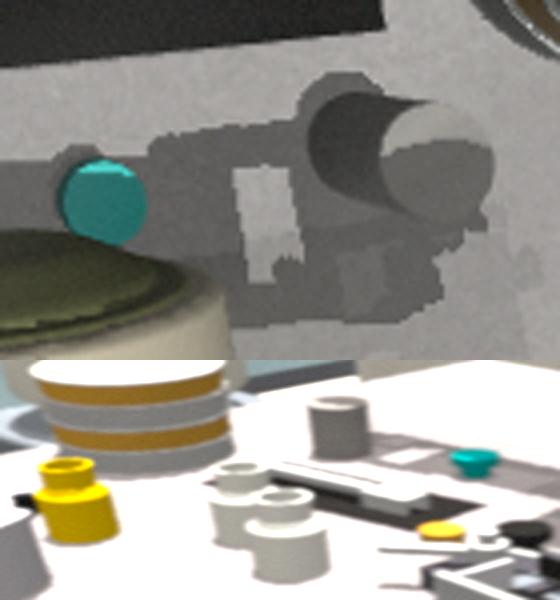

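View pics/wrist0.png

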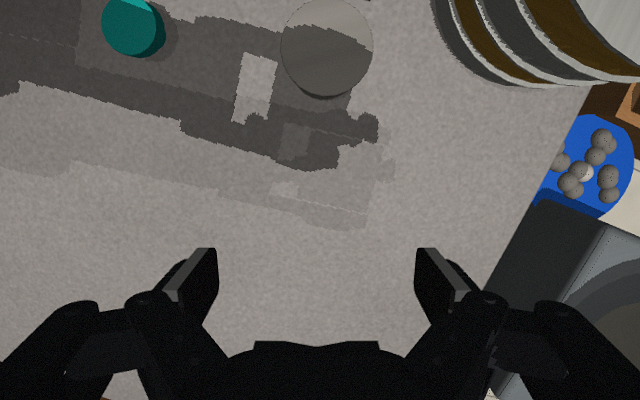

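```bash
cat > h.py <<'E'
import numpy as np, cv2
from scipy.spatial.transform import Rotation as R
from rig import ctrl, viewer, order
def rot(q): return R.from_quat(q,scalar_first=True).as_matrix()
def cam(n):
    c=viewer.calibration(n)
    if n=="wrist":
        s=ctrl.sense(); T=np.eye(4); T[:3,:3]=rot(s["ee_rot"]); T[:3,3]=s["eef_pos"]; M=T@c["T_tool_cam"]
        return c,M[:3,:3],M[:3,3]
    return c,rot(c["attitude"]),np.array(c["xyz"])
def ray(C,px):
    c,Rm,o=C; K=np.array([[c["fx"],0,c["cx"]],[0,c["fy"],c["cy"]],[0,0,1.]])
    x,y=cv2.undistortPoints(np.array([[px]],float),K,np.array([c["k1"],0,0,0.]))[0,0]
    return o,Rm@np.array([x,y,1.])
def pl(C,px,z):
    o,d=ray(C,px); return o+d*(z-o[2])/d[2]
def proj(C,P):
    c,Rm,o=C; v=Rm.T@(np.array(P,float)-o); x,y=v[:2]/v[2]; k=1+c["k1"]*(x*x+y*y)
    return np.array([c["fx"]*x*k+c["cx"],c["fy"]*y*k+c["cy"]])
def shot(n,f=None):
    C=cam(n); im=viewer.capture(n)[:,:,::-1].copy()
    if f: cv2.imwrite(f"pics/{f}.png",im)
    return C,im
def tool():
    s=ctrl.sense(); return np.array(s["eef_pos"]),rot(s["ee_rot"])
def go(p,xdir=None,ang=None):
    """shift in tool axes to reach world TCP p; tool down with tool-y at world heading ang (deg)"""
    t,Rm=tool(); d=Rm.T@(np.array(p,float)-t); r=np.zeros(3)
    if ang is not None:
        best=None
        for a in(ang,ang+180):
            a=np.radians(a); x=np.array([0,0,-1.]); y=np.array([np.cos(a),np.sin(a),0]); G=np.c_[x,y,np.cross(x,y)]
            v=np.degrees(R.from_matrix(Rm.T@G).as_rotvec())
            if best is None or np.linalg.norm(v)<np.linalg.norm(best): best=v
        r=best
    return np.round(d,1),np.round(r,1)
E
python3 - <<'E'
from h import *
C=cam("top"); t=cv2.imread("pics/top0.png")
P=lambda px,z:np.round(pl(C,px,z),0)
print("stoppers",[P(p,46)[:2] for p in((258,233),(290,236),(333,239))])
print("flask neck",[P(p,130)[:2] for p in((379,164),(422,178))])
print("mat",[P(p,4)[:2] for p in((377,230),(485,219),(491,262),(382,272))])
print("pivot",P((315,200),81),"tip",P((344,181),72))
cv2.imwrite("pics/z1.png",cv2.convertScaleAbs(cv2.resize(t[140:280,170:360],(760,560),interpolation=cv2.INTER_CUBIC),alpha=1.8,beta=20))
print(np.degrees(np.arctan2(*rot(ctrl.sense()["ee_rot"])[:2,1][::-1])))
E
```

```text
stoppers [array([440., 140.]), array([433.,  56.]), array([426., -56.])]
flask neck [array([ 606., -166.]), array([ 571., -271.])]
mat [array([ 453., -177.]), array([ 484., -474.]), array([ 367., -484.]), array([ 340., -189.])]
pivot [523.  -9.  81.] tip [575. -84.  72.]
-69.50225940229406
```

View pics/z1.png

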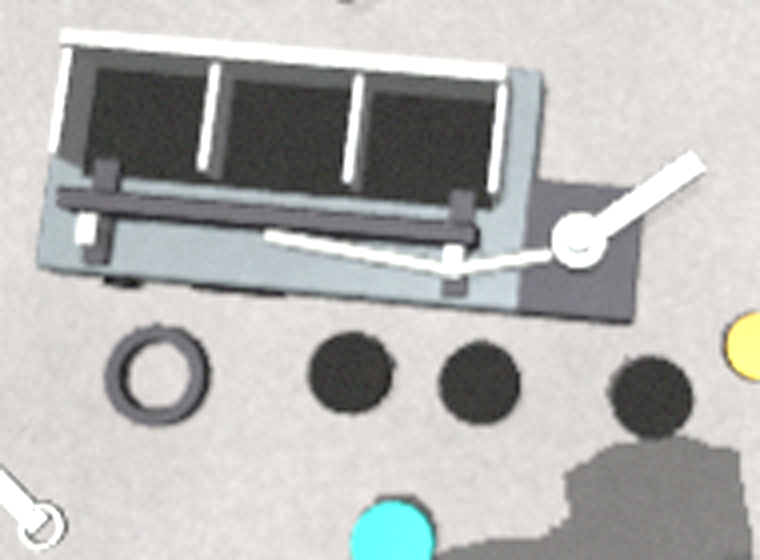

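```bash
python3 - <<'E'
from h import *
C=cam("top")
P=lambda c,z:pl(C,(170+c[0]/4-.4,140+c[1]/4-.4),z)[:2]
# carrier coords -> observations
obs=[((37,268),40,(-82.5,165)),((543,72),40,(82.5,-165)),((520,310),40,(-82.5,-165)),
((215,65),80,(65,47.5)),((358,75),80,(65,-47.5)),((67,50),90,(65,142.5)),((503,85),90,(65,-142.5))]
W=np.array([P(a,z) for a,z,_ in obs]); L=np.array([l for *_,l in obs],float)
wm,lm=W.mean(0),L.mean(0); U,S,V=np.linalg.svd((L-lm).T@(W-wm)); Rm=(V.T@np.diag([1,np.linalg.det(V.T@U.T)])@U.T); t=wm-Rm@lm
print("angle",np.degrees(np.arctan2(Rm[1,0],Rm[0,0])),"t",t); print(np.round(W-(L@Rm.T+t),1))
for b in(-95,0,95): print(b, Rm@[20,b]+t, Rm@[29.5,b]+t)
print("pivot",P((578,240),81),Rm.T@(P((578,240),81)-t)); print("tip",P((699,158),72))
print(np.linalg.norm(P((578,240),81)-P((699,158),72)))
E
```

```text
angle -4.331612690306264 t [573.80540825 189.1951987 ]
[[ 5.9 -3.3]
 [ 2.1  0.2]
 [ 4.3  1.3]
 [-2.9  0.3]
 [-2.3  0.8]
 [-2.8  0.5]
 [-4.3  0. ]]
-95 [586.57303426  92.95597735] [596.04589858  92.23845272]
0 [593.7482805  187.68462054] [603.22114482 186.96709591]
95 [600.92352675 282.41326373] [610.39639107 281.69573911]
pivot [524.19093765  -6.58685418] [ -34.68554782 -198.97015026]
tip [579.77458007 -84.74768207]
95.90962579748017
```

```bash
python3 - <<'E'
from h import *
print(go((580,-150,260),ang=-4.3))
E
```

```text
(array([ -28.8, -181.2, -490.7]), array([-65.2,  -0. ,   0. ]))
```

>>> carry_out --pt "-1 -3 -20 -54 -9 0 0" --pt "-1 -6 -40 -108 -18 0 0" --pt "-1 -10 -60 -163 -28 0 0" --pt "-1 -13 -80 -217 -37 0 0" --pt "-1 -29 -181 -491 -65.2 0 0" --newtons 60

```text
time_s: 0.78
eef_pos: [407.5, -298.7, 247.8]
ee_rot: [-0.398, -0.584, -0.398, 0.584]
force: [0.1, -0.8, 0.7]
grip_width: 0.996
```

```bash
python3 - <<'E'
from h import *
print(go((580,-150,260),ang=-4.3))
E
```

```text
(array([ -12.3,  106.2, -201.5]), array([-17.2,   0. ,   0. ]))
```

>>> carry_out --pt "-1 -3 26 -50 -5 0 0" --pt "-1 -6 53 -100 -10 0 0" --pt "-1 -9 80 -150 -15 0 0" --pt "-1 -12 106 -201 -17 0 0" --pt "-1 -12 106 -201 -17 0 0"

```text
time_s: 1.4
eef_pos: [581.0, -150.0, 258.9]
ee_rot: [0.48, 0.519, 0.48, -0.519]
force: [-0.8, -0.2, 0.3]
grip_width: 1.0
```

```bash
python3 - <<'E'
from h import *
C,im=shot("wrist","w1"); print(tool()[0], go((580,-150,260),ang=-4.3))
cv2.imwrite("pics/w1.png",im)
C2,i2=shot("top","top1")
E
```

```text
[ 579.85004737 -151.57422945  258.96972395] (array([-1. ,  0. , -1.6]), array([-0.3, -0. ,  0.1]))
```

View pics/w1.png

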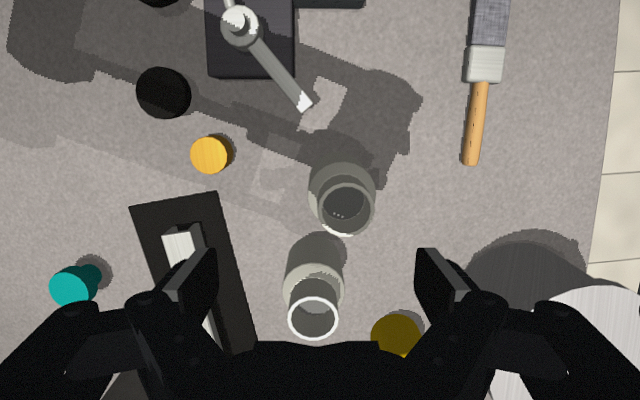

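```bash
python3 - <<'E'
from h import *
C=cam("wrist")
for p in((346,208),(313,318)):
    print(pl(C,p,130), )
print("weight",pl(C,(209,155),30),"pivot",pl(C,(239,26),81),"tip",pl(C,(305,101),72))
print("stopper",pl(C,(163,92),46))
# neck detection: radius check
print(pl(C,(320,208),130),pl(C,(372,208),130),pl(C,(288,318),130),pl(C,(338,318),130))
t,_=tool()
print(go((609,-168,93)))
E
```

```text
[ 603.07631256 -169.15497372  130.        ]
[ 565.67882371 -275.86401865  130.        ]
weight [ 459.06798781 -125.1202668    30.        ] pivot [521.26848268  -6.89810404  81.        ] tip [574.09661799 -76.75157615  72.        ]
stopper [426.41187402 -53.81630258  46.        ]
[ 580.83607516 -167.34621013  130.        ] [ 625.36211369 -170.97364936  130.        ] [ 541.95526784 -274.00605105  130.        ] [ 589.38309721 -277.80443502  130.        ]
(array([166.1,  31.2,  12.9]), array([0., 0., 0.]))
```

```bash
python3 - <<'E'
from h import *
print(go((604.5,-168,95),ang=-4.3))
E
```

```text
(array([164.1,  26.7,  13.3]), array([-0.4, -0. ,  0.1]))
```

>>> carry_out --pt "-1 0 27 14 0 0 0" --pt "-1 55 27 14 0 0 0" --pt "-1 110 27 14 0 0 0" --pt "-1 150 27 14 0 0 0" --pt "-1 164 27 14 0 0 0"

```text
time_s: 2.12
eef_pos: [603.5, -169.7, 93.7]
ee_rot: [-0.477, -0.52, -0.48, 0.521]
force: [0.7, -0.1, 0.5]
grip_width: 1.002
```

>>> carry_out --pt "0.6 0 0 0 0 0 0" --pt "0.6 0 0 0 0 0 0" --pt "0.6 0 0 0 0 0 0" --pt "0.6 0 0 0 0 0 0" --pt "0.6 0 0 0 0 0 0" --newtons 60

```text
time_s: 2.75
eef_pos: [605.9, -169.5, 98.0]
ee_rot: [0.48, 0.521, 0.478, -0.52]
force: [-1.8, 0.2, 6.4]
grip_width: 0.56
```

```bash
python3 - <<'E'
from h import *
print(tool()[0], go((590,93,250),ang=-4.3))
E
```

```text
[ 605.86804638 -169.52262321   98.03630877] (array([-152.5,  -37.1, -260. ]), array([-0.5,  0.1, -0.2]))
```

>>> carry_out --pt "0.6 -50 0 0 0 0 0" --pt "0.6 -100 0 0 0 0 0" --pt "0.6 -155 0 0 0 0 0" --pt "0.6 -155 -9 -60 0 0 0" --pt "0.6 -155 -18 -120 0 0 0"

```text
time_s: 3.38
eef_pos: [596.7, -46.7, 251.6]
ee_rot: [0.479, 0.521, 0.478, -0.52]
force: [1.3, -0.3, -4.1]
grip_width: 0.557
```

>>> carry_out --pt "0.6 0 -9 -60 0 0 0" --pt "0.6 0 -18 -120 0 0 0" --pt "0.6 0 -27 -180 0 0 0" --pt "0.6 0 -36 -232 0 0 0" --pt "0.6 0 -36 -232 0 0 0"

```text
time_s: 4.0
eef_pos: [579.5, 189.9, 251.1]
ee_rot: [0.48, 0.519, 0.48, -0.519]
force: [0.1, -0.7, -4.1]
grip_width: 0.558
```

```bash
python3 - <<'E'
from h import *
C,im=shot("wrist","w2"); print(tool()[0],ctrl.sense()["grip_width"],ctrl.sense()["force"], go((594,188,250),ang=-4.3))
shot("top","top2")
E
```

```text
[579.93809797 187.77839986 251.01848073] 0.5619882522123858 [ 0.28245404 -0.90141181 -2.89465055] (array([ 1. , 14. , -1.3]), array([-0.3,  0. , -0. ]))
```

View pics/w2.png

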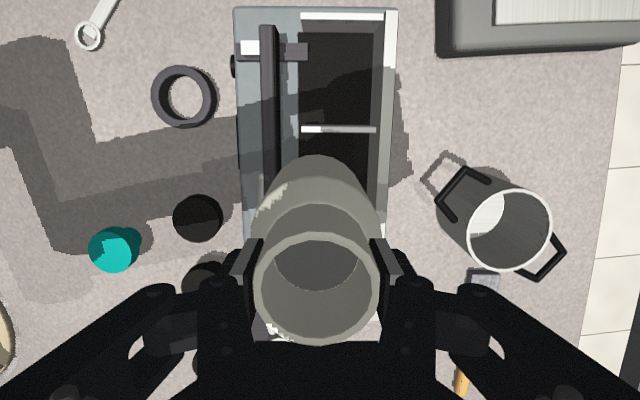

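```bash
python3 - <<'E'
from h import *
C=cam("wrist"); a=np.radians(-4.33); Rm=np.array([[np.cos(a),-np.sin(a)],[np.sin(a),np.cos(a)]])
for n,p,z in(("div rail end",(377,129),80),("div front",(300,129),80),("rail top front edge near end",(385,14),100),("rail top front mid",(381,150),100),("rail top back",(396,12),100),("jaw face top",(279,100),95),("jaw face top",(280,30),95),("endplate rail end",(384,16),90),("endplate front",(302,17),90),("base corner",(236,9),40),("stopperB",(197,219),46),("flask rim",(317,289),251+36)):
    w=pl(C,p,z); print(n,np.round(w,1),np.round(Rm.T@(w[:2]-[573.8,189.2]),1))
E
```

```text
div rail end [640.6 231.3  80. ] [63.5 47.1]
div front [569.  237.1  80. ] [-8.4 47.4]
rail top front edge near end [647.4 324.8 100. ] [ 63.1 140.7]
rail top front mid [640.  214.2 100. ] [64.1 29.9]
rail top back [656.4 325.7 100. ] [ 72.1 142.3]
jaw face top [553.9 264.2  95. ] [-25.5  73.3]
jaw face top [560.7 320.4  95. ] [-23.  129.9]
endplate rail end [648.6 325.7  90. ] [ 64.3 141.7]
endplate front [579.8 330.1  90. ] [ -4.7 141. ]
base corner [515.2 355.7  40. ] [-71.  161.6]
stopperB [443.4 146.8  46. ] [-126.9  -52.1]
flask rim [580.7 191.6 287. ] [6.7 2.9]
```

>>> carry_out --pt "0.6 0 13 1 0 0 0" --pt "0.6 40 13 1 0 0 0" --pt "0.6 80 13 1 0 0 0" --pt "0.6 104 13 1 0 0 0" --pt "0.6 109 13 1 0 0 0"

```text
time_s: 4.72
eef_pos: [593.0, 182.9, 140.5]
ee_rot: [-0.478, -0.52, -0.479, 0.522]
force: [-0.1, 0.1, -2.6]
grip_width: 0.563
```

>>> carry_out --pt "0.6 1 0 0 0 0 0" --pt "0.6 2 0 0 0 0 0" --pt "0.6 3 0 0 0 0 0" --pt "0.6 4 0 0 0 0 0" --pt "0.6 4 0 0 0 0 0"

```text
time_s: 5.35
eef_pos: [593.5, 184.4, 138.2]
ee_rot: [0.479, 0.52, 0.479, -0.52]
force: [-0.6, 0.1, -0.6]
grip_width: 0.561
```

>>> carry_out --pt "0.6 1 0 0 0 0 0" --pt "-1 1 0 0 0 0 0" --pt "-1 1 0 0 0 0 0" --pt "-1 1 0 0 0 0 0" --pt "-1 0 0 0 0 0 0"

```text
time_s: 5.98
eef_pos: [593.3, 184.3, 137.6]
ee_rot: [-0.479, -0.52, -0.479, 0.52]
force: [-0.6, -0.6, 1.4]
grip_width: 1.0
```

>>> carry_out --pt "-1 -10 0 0 0 0 0" --pt "-1 -60 0 0 0 0 0" --pt "-1 -115 0 0 0 0 0" --pt "-1 -115 0 60 0 0 0" --pt "-1 -115 0 120 0 0 0"

```text
time_s: 6.6
eef_pos: [583.2, 63.6, 254.0]
ee_rot: [0.48, 0.52, 0.479, -0.519]
force: [0.7, 0.3, -0.9]
grip_width: 1.0
```

```bash
python3 - <<'E'
from h import *
print(tool()[0],go((568,-274,250),ang=-4.3))
C,im=shot("wrist","w3"); shot("scene","s3")
# refine B from mask in latest top image
E
```

```text
[583.19942401  63.62910292 254.00417108] (array([  4.1,  12.3, 337.7]), array([-0.4,  0. , -0.1]))
```

View pics/s3.png

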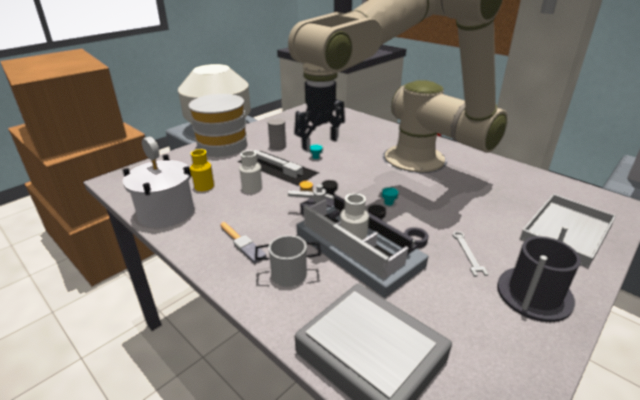

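>>> carry_out --pt "-1 1 3 60 0 0 0" --pt "-1 2 6 120 0 0 0" --pt "-1 3 9 180 0 0 0" --pt "-1 4 12 240 0 0 0" --pt "-1 4 12 290 0 0 0"

```text
time_s: 7.32
eef_pos: [571.2, -227.0, 249.3]
ee_rot: [0.479, 0.52, 0.479, -0.52]
force: [0.8, 0.3, 0.1]
grip_width: 0.999
```

```bash
cat >> h.py <<'E'
def blob(im,C,P,z,f,rad=60):
    """centroid of the biggest mask blob near predicted point P, cast to plane z"""
    u=proj(C,P); m=f(im.astype(int)).astype(np.uint8)
    n,l,s,c=cv2.connectedComponentsWithStats(m)
    k=[i for i in range(1,n) if s[i,4]>60 and np.linalg.norm(c[i]-u)<rad]
    return [(np.round(c[i],1),s[i,4],np.round(pl(C,c[i],z),1)) for i in k]
E
python3 - <<'E'
from h import *
C,im=shot("wrist","w4"); print(tool()[0], proj(C,(568,-274,130)), go((568,-274,96),ang=-4.3))
g=cv2.cvtColor(im,cv2.COLOR_BGR2GRAY)
u=proj(C,(568,-274,130)).astype(int); x0,y0=max(u[0]-100,0),max(u[1]-100,0)
c=cv2.resize(im[y0:y0+200,x0:x0+200],(600,600)); cv2.imwrite("pics/w4c.png",c); print(x0,y0,u)
E
```

```text
[ 570.20583905 -232.40188756  248.76837188] [317.19768621 247.63166146] (array([152.9,   1.4,  41.3]), array([-0.7,  0.1, -0. ]))
217 147 [317 247]
```

View pics/w4c.png

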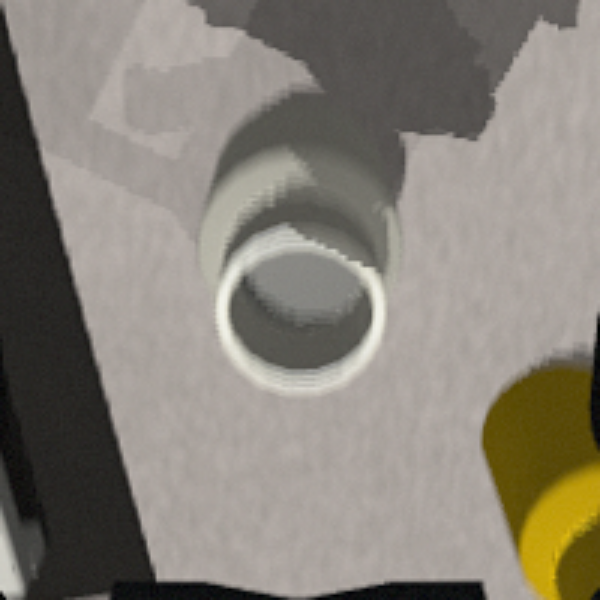

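>>> carry_out --pt "-1 0 1 42 0 0 0" --pt "-1 50 1 42 0 0 0" --pt "-1 100 1 42 0 0 0" --pt "-1 140 1 42 0 0 0" --pt "-1 150 1 42 0 0 0"

```text
time_s: 8.0
eef_pos: [568.4, -266.3, 97.0]
ee_rot: [-0.478, -0.52, -0.48, 0.52]
force: [-0.2, 0.1, 0.7]
grip_width: 1.001
```

>>> carry_out --pt "0.6 0 0 0 0 0 0" --pt "0.6 0 0 0 0 0 0" --pt "0.6 0 0 0 0 0 0" --pt "0.6 0 0 0 0 0 0" --pt "0.6 0 0 0 0 0 0"

```text
time_s: 8.62
eef_pos: [569.7, -267.8, 101.3]
ee_rot: [0.48, 0.521, 0.477, -0.52]
force: [-1.5, 1.5, 6.3]
grip_width: 0.562
```

```bash
python3 - <<'E'
from h import *
print(tool()[0], go((586,92,250),ang=-4.3))
E
```

```text
[ 569.66351265 -267.78049629  101.28189427] (array([-149.5,  -13.1, -359.6]), array([-0.5,  0.1, -0.2]))
```

>>> carry_out --pt "0.6 -50 0 0 0 0 0" --pt "0.6 -100 0 0 0 0 0" --pt "0.6 -150 0 0 0 0 0" --pt "0.6 -150 -2 -60 0 0 0" --pt "0.6 -150 -4 -120 0 0 0"

```text
time_s: 9.25
eef_pos: [574.6, -146.1, 249.7]
ee_rot: [0.479, 0.521, 0.478, -0.52]
force: [2.2, -0.1, -3.8]
grip_width: 0.567
```

>>> carry_out --pt "0.6 0 -2 -60 0 0 0" --pt "0.6 0 -4 -120 0 0 0" --pt "0.6 0 -6 -180 0 0 0" --pt "0.6 0 -8 -230 0 0 0" --pt "0.6 0 -10 -248 0 0 0"

```text
time_s: 9.88
eef_pos: [585.0, 103.4, 249.4]
ee_rot: [0.48, 0.52, 0.48, -0.519]
force: [-0.7, -0.2, -2.9]
grip_width: 0.568
```

>>> carry_out --pt "0.6 0 0 0 0 0 0" --pt "0.6 0 0 0 0 0 0" --pt "0.6 0 0 0 0 0 0" --pt "0.6 0 0 0 0 0 0" --pt "0.6 0 0 0 0 0 0"

```text
time_s: 10.5
eef_pos: [585.4, 100.3, 248.7]
ee_rot: [-0.479, -0.52, -0.479, 0.52]
force: [0.9, 0.0, -3.6]
grip_width: 0.569
```

```bash
python3 - <<'E'
from h import *
C,im=shot("wrist","w5"); print(tool()[0], go((586,100,250),ang=-4.3), [proj(C,(586.3+dx,92.8-8+dy,0)) for dx,dy in((0,0),)])
shot("top","top5")
E
```

```text
[585.39542922 100.39296059 248.72089908] (array([-1.3,  0.6,  0.3]), array([-0.5,  0. ,  0. ])) [array([318.21459975, 179.77178619])]
```

View pics/w5.png

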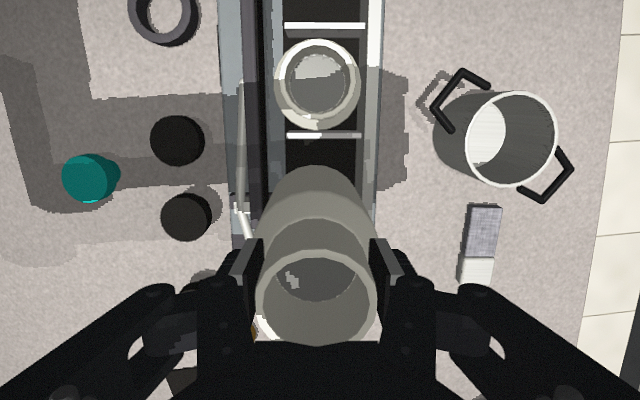

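```bash
python3 - <<'E'
from h import *
C=cam("wrist"); a=np.radians(-4.33); Rm=np.array([[np.cos(a),-np.sin(a)],[np.sin(a),np.cos(a)]])
def rp(p,z): w=pl(C,p,z); print(np.round(w,1),np.round(Rm.T@(w[:2]-[573,189]),1))
rp((317,80),170); rp((316,297),248.7+29); rp((377,297),277.7); rp((256,297),277.7)
rp((325,135),80); rp((325,25),80)
print("stoppers"); rp((186,217),46); rp((177,140),46)
t=cv2.imread("pics/w5.png"); cv2.imwrite("pics/w5c.png",cv2.resize(t[20:150,240:400],(800,650)))
E
```

```text
[592.6 185.9 170. ] [19.8 -1.6]
[584.8  98.  277.7] [ 18.6 -89.9]
[608.4  96.  277.7] [ 42.3 -90.1]
[561.5  99.8 277.7] [ -4.7 -89.8]
[596.9 143.9  80. ] [ 27.2 -43.2]
[604.1 238.1  80. ] [27.3 51.3]
stoppers
[437.4  65.   46. ] [-125.9 -133.9]
[443.3 149.4  46. ] [-126.3  -49.3]
```

>>> carry_out --pt "0.6 0 0 2 0 0 0" --pt "0.6 45 0 2 0 0 0" --pt "0.6 85 0 2 0 0 0" --pt "0.6 100 0 2 0 0 0" --pt "0.6 103 0 2 0 0 0"

```text
time_s: 11.22
eef_pos: [585.4, 98.6, 145.9]
ee_rot: [0.479, 0.52, 0.479, -0.52]
force: [-0.8, -0.4, -2.9]
grip_width: 0.568
```

>>> carry_out --pt "0.6 1 0 0 0 0 0" --pt "0.6 2 0 0 0 0 0" --pt "0.6 3 0 0 0 0 0" --pt "0.6 4 0 0 0 0 0" --pt "0.6 5 0 0 0 0 0"

```text
time_s: 11.85
eef_pos: [585.3, 98.7, 141.4]
ee_rot: [0.479, 0.521, 0.479, -0.52]
force: [-3.6, 0.6, 6.1]
grip_width: 0.565
```

>>> carry_out --pt "0.6 0 0 0 0 0 0" --pt "-1 0 0 0 0 0 0" --pt "-1 0 0 0 0 0 0" --pt "-1 0 0 0 0 0 0" --pt "-1 -1 0 0 0 0 0"

```text
time_s: 12.48
eef_pos: [585.2, 98.6, 141.7]
ee_rot: [-0.479, -0.52, -0.479, 0.52]
force: [-0.2, 0.2, 0.5]
grip_width: 0.998
```

>>> carry_out --pt "-1 -10 0 0 0 0 0" --pt "-1 -60 0 0 0 0 0" --pt "-1 -110 0 0 0 0 0" --pt "-1 -110 -40 20 0 0 0" --pt "-1 -110 -75 40 0 0 0"

```text
time_s: 13.1
eef_pos: [506.2, 64.7, 252.8]
ee_rot: [0.479, 0.521, 0.478, -0.52]
force: [-0.1, -0.1, 0.3]
grip_width: 1.004
```

>>> carry_out --pt "-1 0 0 0 0 0 0" --pt "-1 0 0 0 0 0 0" --pt "-1 0 0 0 0 0 0" --pt "-1 0 0 0 0 0 0" --pt "-1 0 0 0 0 0 0"

```text
time_s: 13.72
eef_pos: [507.3, 65.1, 251.6]
ee_rot: [-0.479, -0.52, -0.479, 0.52]
force: [-0.1, 0.5, -0.1]
grip_width: 0.999
```

```bash
python3 - <<'E'
from h import *
C,im=shot("wrist","w6"); print(tool()[0])
shot("top","top6")
E
```

```text
[507.28925329  65.10188362 251.57742518]
```

View pics/w6.png

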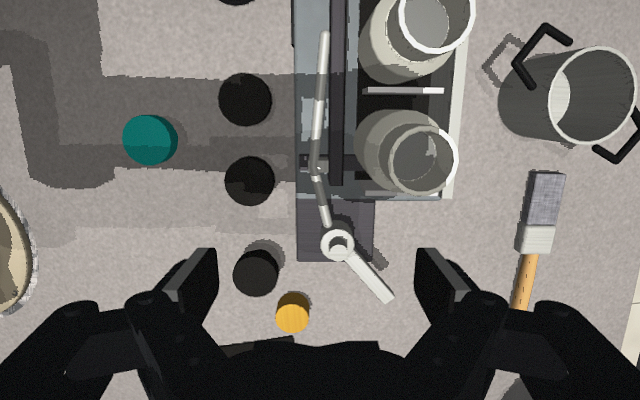

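```bash
python3 - <<'E'
from h import *
C=cam("wrist"); im=cv2.imread("pics/w6.png"); g=im.max(2)
for p in((245,99),(249,181),(256,272)): 
    print(p,np.round(pl(C,p,46),1))
print(blob(im,C,(437,65,46),46,lambda i:i.max(2)<42,130))
print("neckB",pl(C,(425,159),170),"r",pl(C,(391,159),170)-pl(C,(459,159),170),"neckA",pl(C,(437,16),170))
print("pivot",pl(C,(338,245),81),"tip",pl(C,(388,296),65))
for a in ((435,59),): print(go((437,62,19),ang=0))
# top image stopper pos & necks
Ct=cam("top"); t=cv2.imread("pics/top6.png"); print(blob(t,Ct,(437,65,46),46,lambda i:i.max(2)<42,80))
cv2.imwrite("pics/t6c.png",cv2.resize(t[130:260,200:360],(800,650),interpolation=cv2.INTER_CUBIC))
E
```

```text
(245, 99) [441.2 148.5  46. ]
(249, 181) [434.1  63.6  46. ]
(256, 272) [427.5 -44.7  46. ]
[(array([329.2, 118.1]), np.int32(266), array([525. , 122.4,  46. ])), (array([343.2, 130.6]), np.int32(240), array([538.6, 108.6,  46. ])), (array([244.8,  99.8]), np.int32(2169), array([440.9, 147.8,  46. ])), (array([249.4, 179.5]), np.int32(1800), array([434.8,  65.2,  46. ])), (array([361.5, 175.2]), np.int32(126), array([555.3,  60. ,  46. ])), (array([256.1, 270.9]), np.int32(1028), array([427.8, -43.3,  46. ]))]
neckB [583.98871998  93.75240896 170.        ] r [-46.94596174   3.64971272   0.        ] neckA [592.24526483 183.35659943 170.        ]
pivot [523.72827475  -3.21949965  81.        ] tip [576.75778749 -77.16341573  65.        ]
(array([232.6, -69.7,   8.9]), array([-4.8, -0. ,  0. ]))
[(array([299.5, 199.8]), np.int32(454), array([528.9,  32.7,  46. ])), (array([240.9, 200.4]), np.int32(806), array([526.6, 188.7,  46. ])), (array([332.6, 238.9]), np.int32(315), array([426.1, -54.9,  46. ]))]
```

```bash
python3 - <<'E'
from h import *
c=viewer.calibration("wrist"); T=np.linalg.inv(c["T_tool_cam"])
for p in((-13,42.5,0),(-13,42.5,11),(-13,42.5,-11),(-13,-42.5,0)):
    v=(T@np.r_[p,1])[:3]; x,y=v[:2]/v[2]; k=1+c["k1"]*(x*x+y*y); print(p,c["fx"]*x*k+c["cx"],c["fy"]*y*k+c["cy"])
C=cam("scene"); s=cv2.imread("pics/s3.png")
for q in((426,-55),(428,-44),(433,56),(434.5,64.5),(440,140),(441,148)): print(q,proj(C,(*q,46)).round(1))
print([ (c.round(1),a,w) for c,a,w in blob(s,C,(433,56,46),46,lambda i:i.max(2)<45,60)])
cv2.imwrite("pics/s3c.png",cv2.resize(s[170:230,300:440],(840,360),interpolation=cv2.INTER_CUBIC))
E
```

```text
(-13, 42.5, 0) 414.908511737199 271.25884684746313
(-13, 42.5, 11) 412.755990362253 293.63235123902587
(-13, 42.5, -11) 417.10197810802237 247.85228107202425
(-13, -42.5, 0) 218.92517013293434 271.05652076777744
(426, -55) [329.1 183.8]
(428, -44) [331.2 185.3]
(433, 56) [354.5 197.3]
(434.5, 64.5) [356.4 198.5]
(440, 140) [375.3 208.8]
(441, 148) [377.3 209.9]
[(array([330.3, 187.8]), np.int32(83), array([441.7, -35.4,  46. ])), (array([338.4, 203.8]), np.int32(96), array([493.5,  44.2,  46. ])), (array([377.2, 210.8]), np.int32(158), array([444.9, 150.4,  46. ])), (array([389.8, 234.2]), np.int32(406), array([511.5, 241.6,  46. ]))]
```

View pics/s3c.png

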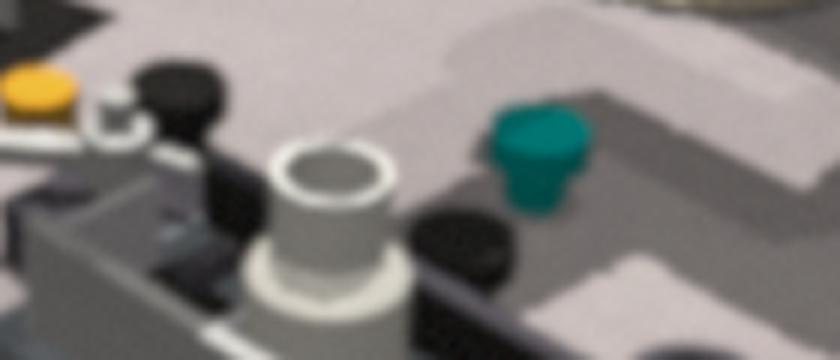

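```bash
python3 - <<'E'
from h import *
print(go((427,-50,190),ang=85.7))
C=cam("scene")
print(pl(C,(329.7,184.2),46),pl(C,(377.2,208.7),46))
E
```

```text
(array([ 61.6, -70.4, 121.3]), array([89.5,  0. ,  0. ]))
[426.29487802 -51.95116027  46.        ] [436.03005067 143.80872538  46.        ]
```

>>> carry_out --pt "-0.65 0 0 0 -10 0 0" --pt "-0.65 0 0 0 -20 0 0" --pt "-0.65 0 0 0 -30 0 0" --pt "-0.65 0 0 0 -40 0 0" --pt "-0.65 0 0 0 -50 0 0"

```text
time_s: 14.45
eef_pos: [507.2, 65.0, 251.7]
ee_rot: [0.655, 0.267, 0.655, -0.267]
force: [0.1, -0.1, -0.8]
grip_width: 0.827
```

```bash
python3 - <<'E'
from h import *
print(go((427,-50,190),ang=85.7))
E
```

```text
(array([  61.7, -138.3,   23.3]), array([-40.1,  -0. ,  -0. ]))
```

>>> carry_out --pt "-0.65 15 -34 6 -10 0 0" --pt "-0.65 30 -69 12 -20 0 0" --pt "-0.65 45 -103 17 -30 0 0" --pt "-0.65 62 -138 23 -40 0 0" --pt "-0.65 62 -138 23 -40 0 0"

```text
time_s: 15.08
eef_pos: [425.2, -50.1, 189.0]
ee_rot: [0.706, 0.03, 0.707, -0.03]
force: [0.8, 0.6, 0.2]
grip_width: 0.821
```

>>> carry_out --pt "-0.65 0 0 0 0 0 0" --pt "-0.65 0 0 0 0 0 0" --pt "-0.65 0 0 0 0 0 0" --pt "-0.65 0 0 0 0 0 0" --pt "-0.65 0 0 0 0 0 0"

```text
time_s: 15.7
eef_pos: [426.4, -49.0, 189.8]
ee_rot: [0.707, 0.029, 0.706, -0.029]
force: [0.3, -0.3, -0.5]
grip_width: 0.827
```

```bash
python3 - <<'E'
from h import *
C,im=shot("wrist","w7"); print(tool()[0])
for r in blob(im,C,(427,-50,46),46,lambda i:i.max(2)<45,150): print(*r)
print(proj(C,(427,-50,46)))
c=[0]
E
```

```text
[426.35280693 -49.10946273 189.74181058]
[180.  147.6] 319 [ 382.6 -162.    46. ]
[429.1 178.3] 2238 [427.7  53.8  46. ]
[311.9 182.5] 2531 [423.1 -50.3  46. ]
[364.  228.1] 1041 [469.9  -6.2  46. ]
[448.8 248.8] 157 [497.6  73.4  46. ]
[312.65288673 186.73798858]
```

View pics/w7.png

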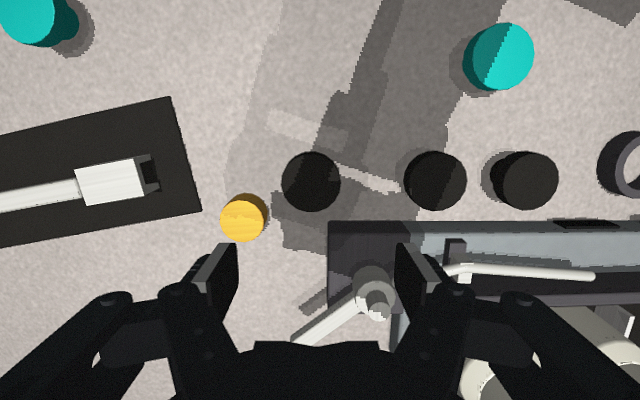

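>>> carry_out --pt "-0.65 0 -2 -1 10 0 0" --pt "-0.65 40 -2 -1 20 0 0" --pt "-0.65 90 -2 -1 20 0 0" --pt "-0.65 140 -2 -1 20 0 0" --pt "-0.65 165 -2 -1 20 0 0"

```text
time_s: 16.38
eef_pos: [424.2, -50.7, 22.6]
ee_rot: [0.69, 0.152, 0.692, -0.151]
force: [0.2, 0.2, 0.3]
grip_width: 0.826
```

>>> carry_out --pt "-0.65 6 0 0 0 0 0" --pt "-0.65 12 0 0 0 0 0" --pt "-0.65 12 0 0 0 0 0" --pt "0.6 12 0 0 0 0 0" --pt "0.6 12 0 0 0 0 0" --newtons 80

```text
time_s: 17.0
eef_pos: [425.7, -51.3, 14.0]
ee_rot: [0.691, 0.151, 0.69, -0.152]
force: [-4.0, 1.3, 11.9]
grip_width: 0.606
```

>>> carry_out --pt "0.6 0 0 0 0 0 0" --pt "0.6 0 0 0 0 0 0" --pt "0.6 -30 0 0 0 0 0" --pt "0.6 -80 0 0 0 0 0" --pt "0.6 -130 0 0 0 0 0"

```text
time_s: 17.62
eef_pos: [424.9, -51.0, 144.7]
ee_rot: [0.691, 0.152, 0.69, -0.152]
force: [0.0, -0.6, -0.6]
grip_width: 0.61
```

```bash
python3 - <<'E'
from h import *
s=ctrl.sense(); print(tool()[0],s["grip_width"],s["joints"].round(2))
print(go((585,95,275),ang=85.7), go((585,95,275),ang=-4.3))
C,im=shot("wrist","w8")
E
```

```text
[424.94309352 -51.00633988 144.71043499] 0.6097757463454611 [-0.39  0.2   1.89 -0.    1.05 -1.53]
(array([-130.2,  199.6,   84.3]), array([-20.5,   0. ,   0. ])) (array([-130.2,  199.6,   84.3]), array([69.5,  0. , -0. ]))
```

>>> carry_out --pt "0.6 -50 0 0 0 0 0" --pt "0.6 -95 10 5 -5 0 0" --pt "0.6 -95 40 25 -10 0 0" --pt "0.6 -95 80 50 -15 0 0" --pt "0.6 -95 120 75 -20 0 0"

```text
time_s: 18.3
eef_pos: [544.6, 27.4, 238.1]
ee_rot: [0.707, 0.028, 0.706, -0.028]
force: [-0.4, -0.7, 0.2]
grip_width: 0.609
```

```bash
python3 - <<'E'
from h import *
print(tool()[0],go((650,95,240),ang=85.7))
E
```

```text
[544.6063129   27.38280644 238.07403738] (array([-1.8, 75.9, 99.6]), array([-0.3,  0.1,  0. ]))
```

>>> carry_out --pt "0.6 -1 25 33 0 0 0" --pt "0.6 -2 50 66 0 0 0" --pt "0.6 -2 76 100 0 0 0" --pt "0.6 -2 76 100 0 0 0" --pt "0.6 -2 76 100 0 0 0"

```text
time_s: 18.92
eef_pos: [649.1, 93.7, 239.7]
ee_rot: [0.706, 0.029, 0.707, -0.029]
force: [-0.1, 0.8, -0.4]
grip_width: 0.608
```

```bash
python3 - <<'E'
from h import *
C,im=shot("wrist","w9"); print(tool()[0], proj(C,(585,95,170)),proj(C,(593,184,170)))
E
```

```text
[648.98290583  93.49370536 240.0770229 ] [306.50459717 113.1540463 ] [448.57894498 115.01835734]
```

View pics/w9.png

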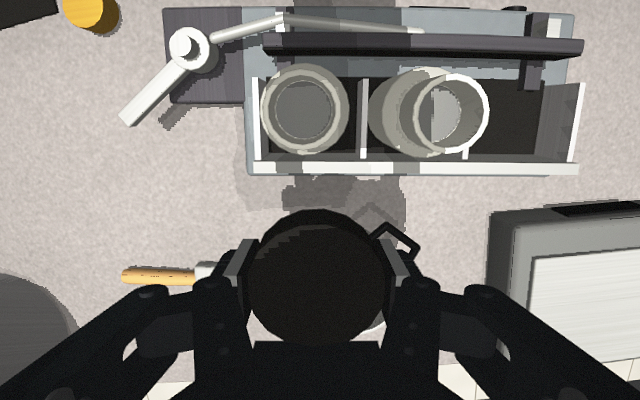

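```bash
python3 - <<'E'
from h import *
c=viewer.calibration("wrist"); T=np.linalg.inv(c["T_tool_cam"])
def pt(p):
    v=(T@np.r_[p,1])[:3]; x,y=v[:2]/v[2]; k=1+c["k1"]*(x*x+y*y); return np.round([c["fx"]*x*k+c["cx"],c["fy"]*y*k+c["cy"]],1)
for dz in(-5,0,5): print(dz,[pt((-32,27*np.sin(a),dz+27*np.cos(a))) for a in(0,np.pi/2,np.pi,-np.pi/2)])
im=cv2.imread("pics/w9.png").max(2); print(im[195:225,316], im[245:260:3,236:256])
C=cam("wrist"); print(pl(C,(305,110),170),pl(C,(451,114),170),go((584.5,94.5,206),ang=85.7))
E
```

```text
-5 [array([311.5, 341.5]), array([383.8, 280.5]), array([311. , 211.4]), array([238.8, 280.5])]
0 [array([311.5, 351.9]), array([383. , 292.4]), array([311.1, 224.9]), array([239.7, 292.3])]
5 [array([311.6, 362. ]), array([382.2, 303.9]), array([311.1, 238.1]), array([240.5, 303.9])]
[109 105 102 102 101 100 103 108 107 112 112 124 130 135  55  19  24  14
  25  20  18  22  20  17  23  21  23  22  14  22] [[211 212 197  95  71  78  79  79  77  78  78  81  80  79  67  30  15  17
   18  17]
 [211 166  75  79  78  78  81  79  79  77  81  77  80  54  20  18  18  20
   23  11]
 [ 81  79  79  79  78  78  79  79  79  80  80  71  24  23  19  20  18  22
   24  17]
 [ 78  79  79  82  81  81  76  81  77  81  71  21  17  21  27  19  25  16
   18  25]
 [ 79  79  77  80  78  78  80  80  75  40  19  20  24  19  19  17  20  20
   27  42]]
[582.98003595  94.00976971 170.        ] [592.50777647 185.47872071 170.        ] (array([ 34.1,  -4.4, -64.3]), array([-0.5,  0. ,  0. ]))
```

>>> carry_out --pt "0.6 0 -2 -30 0 0 0" --pt "0.6 0 -4 -61 0 0 0" --pt "0.6 25 -4 -61 0 0 0" --pt "0.6 45 -4 -61 0 0 0" --pt "0.6 50 -4 -61 0 0 0"

```text
time_s: 19.6
eef_pos: [587.5, 94.5, 189.4]
ee_rot: [0.706, 0.03, 0.707, -0.03]
force: [0.4, -0.3, 0.6]
grip_width: 0.604
```

>>> carry_out --pt "0.6 3 0 0 0 0 0" --pt "0.6 6 0 0 0 0 0" --pt "0.6 9 0 0 0 0 0" --pt "0.6 12 0 0 0 0 0" --pt "0.6 12 0 0 0 0 0"

```text
time_s: 20.23
eef_pos: [590.7, 95.4, 183.2]
ee_rot: [0.71, 0.03, 0.703, -0.029]
force: [-2.9, 2.0, 26.1]
grip_width: 0.604
```

```bash
python3 - <<'E'
from h import *
s=ctrl.sense(); print(tool()[0],s["force"].round(1),s["wrist_torque"].round(2),s["grip_width"])
E
```

```text
[590.7419816   95.39456297 183.19787064] [-2.9  2.  26.1] [0.61 0.25 0.08] 0.6035274089401459
```

>>> carry_out --pt "0.6 -4 0 0 0 0 0" --pt "0.6 -10 0 0 0 0 0" --pt "0.6 -10 0 0 0 0 0" --pt "0.6 -10 0 0 0 0 0" --pt "0.6 -10 0 0 0 0 0"

```text
time_s: 20.85
eef_pos: [588.2, 95.0, 187.4]
ee_rot: [0.706, 0.029, 0.707, -0.029]
force: [0.2, 0.2, -0.1]
grip_width: 0.605
```

```bash
python3 - <<'E'
from h import *
C,im=shot("scene","s10"); p=tool()[0]; print(p)
u=proj(C,(585,95,170)); print(u, proj(C,(585,95,140)),proj(C,(588,95,186)),"px/mm",proj(C,(585+.667*10,95-.745*10,170))-u)
x0,y0=int(u[0])-60,int(u[1])-50
cv2.imwrite("pics/s10c.png",cv2.resize(im[y0:y0+90,x0:x0+120],(800,600),interpolation=cv2.INTER_CUBIC)); print(x0,y0)
E
```

```text
[588.25950429  94.98710335 187.42719296]
[330.826296   185.00420774] [330.69981658 194.84833818] [330.10917629 180.05365204] px/mm [-3.86075343 -0.04607681]
270 135
```

View pics/s10c.png

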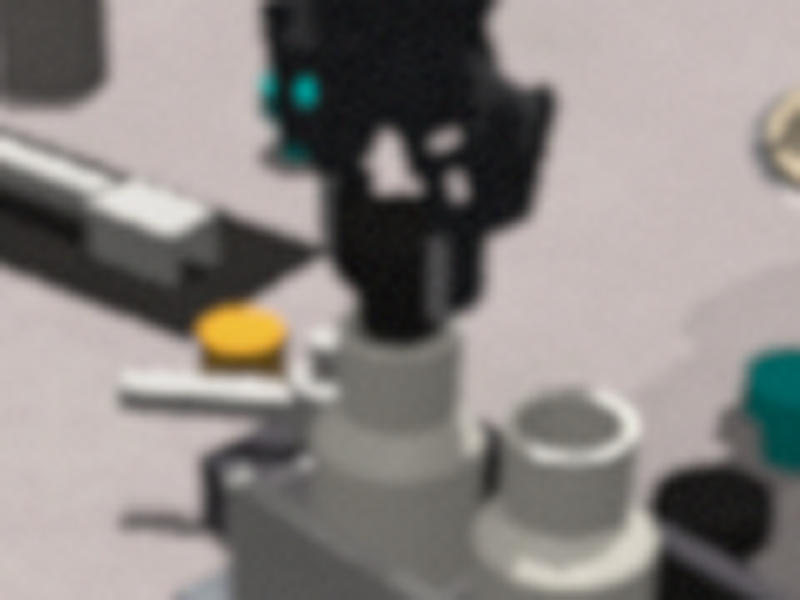

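>>> carry_out --pt "0.6 0 0 4 0 0 0" --pt "0.6 4 0 4 0 0 0" --pt "0.6 8 0 4 0 0 0" --pt "0.6 12 0 4 0 0 0" --pt "0.6 14 0 4 0 0 0"

```text
time_s: 21.52
eef_pos: [596.8, 95.4, 183.1]
ee_rot: [0.713, 0.03, 0.7, -0.029]
force: [-3.9, 4.2, 55.2]
grip_width: 0.609
```

```bash
python3 - <<'E'
from h import *
s=ctrl.sense(); print(tool()[0],s["force"].round(1),s["wrist_torque"].round(2),s["grip_width"])
E
```

```text
[596.84469064  95.42599572 183.1052354 ] [-3.9  4.2 55.2] [1.22 0.22 0.09] 0.6091581944038655
```

>>> carry_out --pt "0.6 -14 0 0 0 0 0" --pt "0.6 -14 -3.5 -2 0 0 0" --pt "0.6 -8 -3.5 -2 0 0 0" --pt "0.6 -4 -3.5 -2 0 0 0" --pt "0.6 -4 -3.5 -2 0 0 0"

```text
time_s: 22.15
eef_pos: [589.7, 91.2, 177.0]
ee_rot: [0.706, 0.029, 0.707, -0.029]
force: [-1.6, -1.3, -0.5]
grip_width: 0.604
```

```bash
python3 - <<'E'
from h import *
s=ctrl.sense(); print(tool()[0],s["force"].round(1),s["wrist_torque"].round(2),s["grip_width"])
E
```

```text
[589.72590067  91.20914378 176.98867841] [-1.6 -1.3 -0.5] [-0.09  0.17  0.  ] 0.6039180200065003
```

>>> carry_out --pt "0.6 4 0 0 0 0 0" --pt "0.6 8 0 0 0 0 0" --pt "0.6 12 0 0 0 0 0" --pt "0.6 15 0 0 0 0 0" --pt "0.6 15 0 0 0 0 0"

```text
time_s: 22.78
eef_pos: [589.9, 91.4, 162.3]
ee_rot: [0.706, 0.029, 0.707, -0.029]
force: [-0.8, -0.3, -1.0]
grip_width: 0.606
```

>>> carry_out --pt "0.6 2 0 0 0 0 0" --pt "0.6 4 0 0 0 0 0" --pt "0.6 6 0 0 0 0 0" --pt "0.6 8 0 0 0 0 0" --pt "0.6 8 0 0 0 0 0"

```text
time_s: 23.4
eef_pos: [591.1, 90.7, 158.8]
ee_rot: [0.708, 0.029, 0.705, -0.03]
force: [-8.5, -3.2, 25.5]
grip_width: 0.605
```

>>> carry_out --pt "0.6 3 0 0 0 0 0" --pt "0.6 6 0 0 0 0 0" --pt "0.6 9 0 0 0 0 0" --pt "0.6 9 0 0 0 0 0" --pt "0.6 9 0 0 0 0 0"

```text
time_s: 24.02
eef_pos: [594.9, 90.5, 157.8]
ee_rot: [0.714, 0.029, 0.699, -0.03]
force: [-12.7, -3.7, 67.4]
grip_width: 0.605
```

>>> carry_out --pt "0.6 -6 0 0 0 0 0" --pt "0.6 -12 0 0 0 0 0" --pt "0.6 -12 0 0 0 0 0" --pt "-0.6 -12 0 0 0 0 0" --pt "-0.6 -12 0 0 0 0 0"

```text
time_s: 24.65
eef_pos: [589.9, 91.4, 157.1]
ee_rot: [0.706, 0.029, 0.707, -0.029]
force: [-0.1, -0.4, 0.1]
grip_width: 0.799
```

>>> carry_out --pt "-0.6 0 0 0 0 0 0" --pt "-0.6 -20 0 0 0 0 0" --pt "-0.6 -60 0 0 0 0 0" --pt "1 -60 0 0 0 0 0" --pt "1 -60 0 0 0 0 0"

```text
time_s: 25.28
eef_pos: [589.7, 91.4, 216.9]
ee_rot: [0.706, 0.029, 0.707, -0.029]
force: [-0.0, -0.6, -1.1]
grip_width: 0.375
```

>>> carry_out --pt "1 0 0 -5 0 0 0" --pt "1 15 0 -5 0 0 0" --pt "1 25 0 -5 0 0 0" --pt "1 28 0 -5 0 0 0" --pt "1 30 0 -5 0 0 0"

```text
time_s: 25.9
eef_pos: [585.8, 91.8, 190.1]
ee_rot: [0.708, 0.029, 0.705, -0.029]
force: [-5.8, -0.8, 26.0]
grip_width: -0.003
```

```bash
python3 - <<'E'
from h import *
s=ctrl.sense(); print(tool()[0],s["force"].round(1),s["wrist_torque"].round(2),s["grip_width"])
E
```

```text
[585.81220992  91.78769902 190.05602037] [-5.8 -0.8 26. ] [ 0.08  1.11 -0.02] -0.002820890070324631
```

>>> carry_out --pt "1 3 0 0 0 0 0" --pt "1 6 0 0 0 0 0" --pt "1 6 0 0 0 0 0" --pt "1 0 0 0 0 0 0" --pt "1 -40 0 0 0 0 0"

```text
time_s: 26.52
eef_pos: [584.0, 91.7, 225.8]
ee_rot: [0.705, 0.029, 0.708, -0.029]
force: [0.1, 0.0, 0.5]
grip_width: -0.003
```

```bash
python3 - <<'E'
from h import *
s=ctrl.sense(); print(tool()[0],s["force"].round(1),go((430,55,240),ang=85.7),go((430,55,240),ang=65))
E
```

```text
[583.98623475  91.7304223  225.77184913] [0.1 0.  0.5] (array([ -13.4,  -49.4, -150.5]), array([-0.5, -0.3,  0. ])) (array([ -13.4,  -49.4, -150.5]), array([20.2, -0.3,  0.1]))
```

>>> carry_out --pt "-0.65 -10 -12 -40 5 0 0" --pt "-0.65 -10 -24 -80 10 0 0" --pt "-0.65 -10 -36 -120 15 0 0" --pt "-0.65 -5 -49 -152 20 0 0" --pt "-0.65 30 -49 -152 20 0 0"

```text
time_s: 27.15
eef_pos: [429.0, 55.1, 198.4]
ee_rot: [0.692, 0.152, 0.689, -0.152]
force: [0.8, -0.4, -1.9]
grip_width: 0.827
```

>>> carry_out --pt "-0.65 0 0 0 0 0 0" --pt "-0.65 0 0 0 0 0 0" --pt "-0.65 0 0 0 0 0 0" --pt "-0.65 0 0 0 0 0 0" --pt "-0.65 0 0 0 0 0 0"

```text
time_s: 27.78
eef_pos: [429.7, 55.5, 197.9]
ee_rot: [0.691, 0.152, 0.691, -0.152]
force: [0.6, -0.0, 0.1]
grip_width: 0.823
```

```bash
python3 - <<'E'
from h import *
C,im=shot("wrist","w11"); print(tool()[0],ctrl.sense()["grip_width"])
for r in blob(im,C,(428,54,46),46,lambda i:i.max(2)<45,110): print(*r)
print(proj(C,(428,54,46)),go((428,54,13),ang=65))
E
```

```text
[429.60404667  55.54719208 197.86278682] 0.8267816397574016
[407.7 150.1] 2279 [435.9 144.7  46. ]
[321.6 182.7] 2571 [430.9  62.5  46. ]
[287.2 241.8] 802 [469.9   8.6  46. ]
[363.6 230. ] 71 [489.4  79.8  46. ]
[311.74632096 183.65397675] (array([184.9,  -2.1,  -0.9]), array([ 0.2,  0. , -0. ]))
```

>>> carry_out --pt "-0.88 0 5 -1.5 0 0 0" --pt "-0.88 50 5 -1.5 0 0 0" --pt "-0.88 100 5 -1.5 0 0 0" --pt "-0.88 150 5 -1.5 0 0 0" --pt "-0.88 173 5 -1.5 0 0 0"

```text
time_s: 28.45
eef_pos: [429.1, 61.1, 22.5]
ee_rot: [0.689, 0.151, 0.692, -0.152]
force: [1.2, -1.4, 0.0]
grip_width: 0.943
```

>>> carry_out --pt "-0.88 6 0 0 0 0 0" --pt "-0.88 12 0 0 0 0 0" --pt "0.6 12 0 0 0 0 0" --pt "0.6 12 0 0 0 0 0" --pt "0.6 12 0 0 0 0 0"

```text
time_s: 29.08
eef_pos: [430.8, 60.7, 13.9]
ee_rot: [0.691, 0.152, 0.69, -0.151]
force: [-3.1, 0.4, 10.0]
grip_width: 0.607
```

>>> carry_out --pt "0.6 0 0 0 0 0 0" --pt "0.6 0 0 0 0 0 0" --pt "0.6 -60 0 0 0 0 0" --pt "0.6 -120 0 0 0 0 0" --pt "0.6 -180 0 0 0 0 0"

```text
time_s: 29.7
eef_pos: [429.9, 60.7, 195.4]
ee_rot: [0.691, 0.152, 0.69, -0.152]
force: [1.9, -1.8, -1.4]
grip_width: 0.603
```

>>> carry_out --pt "0.6 -20 0 0 -5 0 0" --pt "0.6 -50 0 0 -10 0 0" --pt "0.6 -50 0 0 -15 0 0" --pt "0.6 -50 0 0 -20 0 0" --pt "0.6 -50 0 0 -20 0 0"

```text
time_s: 30.32
eef_pos: [430.1, 60.7, 243.2]
ee_rot: [0.707, 0.03, 0.706, -0.03]
force: [0.3, 0.0, -0.3]
grip_width: 0.607
```

```bash
python3 - <<'E'
from h import *
s=ctrl.sense(); print(tool()[0],s["grip_width"])
print(go((655,184,240),ang=85.7))
E
```

```text
[430.14129022  60.7344298  243.19694583] 0.6067250792831126
(array([  3.4, 141.6, 213.8]), array([-0.5,  0. ,  0. ]))
```

>>> carry_out --pt "0.6 1 35 52 0 0 0" --pt "0.6 2 70 104 0 0 0" --pt "0.6 3 105 156 0 0 0" --pt "0.6 3 141 214 0 0 0" --pt "0.6 3 141 214 0 0 0"

```text
time_s: 30.95
eef_pos: [657.0, 184.9, 236.5]
ee_rot: [0.705, 0.029, 0.708, -0.03]
force: [-0.0, -0.5, -0.9]
grip_width: 0.607
```

>>> carry_out --pt "0.6 0 0 0 0 0 0" --pt "0.6 0 0 0 0 0 0" --pt "0.6 0 0 0 0 0 0" --pt "0.6 0 0 0 0 0 0" --pt "0.6 0 0 0 0 0 0"

```text
time_s: 31.58
eef_pos: [655.1, 183.3, 240.0]
ee_rot: [0.707, 0.029, 0.706, -0.029]
force: [1.0, -0.4, 0.7]
grip_width: 0.607
```

```bash
python3 - <<'E'
from h import *
C,im=shot("wrist","w12"); print(tool()[0])
def circ(f,name):
    im=cv2.imread(f"pics/{f}.png"); g=cv2.medianBlur(cv2.cvtColor(im,cv2.COLOR_BGR2GRAY),3)
    r=cv2.HoughCircles(g[30:190,200:520],cv2.HOUGH_GRADIENT_ALT,1.5,10,param1=100,param2=.6,minRadius=26,maxRadius=50)
    print(name,None if r is None else (r[0]+[200,30,0]).round(1))
    m=(im.max(2)<45); col=[int(np.argmax(m[190:260,c])+190) for c in(290,300,312,325,335)]; print("top arc",col)
    for row in(245,251,257):
        xs=np.where(m[row,230:400])[0]+230; print(row,xs[:3],xs[-3:])
circ("w9","w9"); circ("w12","w12")
E
```

```text
[655.10285573 183.39139417 239.91773388]
w9 [[300.5 111.   38. ]
 [450.5 112.5  36.4]
 [429.5 112.5  47. ]
 [401.  109.5  36.5]
 [300.5 111.   47.5]
 [429.5 112.5  31.1]
 [300.5 111.   28.6]]
top arc [215, 211, 210, 210, 212]
245 [251 252 253] [378 379 380]
251 [230 231 232] [397 398 399]
257 [230 231 245] [384 385 386]
w12 [[306.5 126.   39.9]
 [306.5 126.   32.6]
 [218.  112.5  35.9]]
top arc [220, 216, 215, 215, 218]
245 [251 252 253] [378 379 380]
251 [230 231 232] [397 398 399]
257 [230 231 245] [385 386 387]
```

```bash
python3 - <<'E'
from h import *
C=cam("wrist"); a=pl(C,(306.5,126),170)
c,Rm,o=C; C9=(c,Rm,o+np.array([648.98-655.10,93.49-183.39,240.08-239.92])); b=pl(C9,(300.5,111),170)
print("A",a,"B",b); t=a[:2]+np.array([589.8,91.3])-b[:2]+[-2,0]; print("tcp",t, go((*t,190)))
E
```

```text
A [598.93801973 183.96361468 170.        ] B [583.35379044  91.14903939 170.        ]
tcp [603.3842293  184.11457529] (array([ 49.9,  -3.6, -51.6]), array([0., 0., 0.]))
```

>>> carry_out --pt "0.6 0 -3.5 -52 0 0 0" --pt "0.6 0 -3.5 -52 0 0 0" --pt "0.6 40 -3.5 -52 0 0 0" --pt "0.6 49 -3.5 -52 0 0 0" --pt "0.6 49 -3.5 -52 0 0 0"

```text
time_s: 32.25
eef_pos: [603.6, 184.3, 191.1]
ee_rot: [0.707, 0.029, 0.706, -0.029]
force: [0.7, -0.6, -0.2]
grip_width: 0.608
```

>>> carry_out --pt "0.6 4 0 0 0 0 0" --pt "0.6 8 0 0 0 0 0" --pt "0.6 12 0 0 0 0 0" --pt "0.6 12 0 0 0 0 0" --pt "0.6 12 0 0 0 0 0"

```text
time_s: 32.88
eef_pos: [604.5, 184.8, 183.3]
ee_rot: [0.709, 0.03, 0.704, -0.029]
force: [-5.3, 0.4, 20.8]
grip_width: 0.605
```

```bash
python3 - <<'E'
from h import *
s=ctrl.sense(); print(tool()[0],s["force"].round(1),s["wrist_torque"].round(2),s["grip_width"])
E
```

```text
[604.48114675 184.75815061 183.30775874] [-5.3  0.4 20.8] [0.12 0.59 0.  ] 0.6050991429155849
```

>>> carry_out --pt "0.6 -6 0 0 0 0 0" --pt "0.6 -12 0 0 0 0 0" --pt "0.6 -12 0 0 0 0 0" --pt "0.6 -12 0 0 0 0 0" --pt "0.6 -12 0 0 0 0 0"

```text
time_s: 33.5
eef_pos: [603.0, 184.2, 190.3]
ee_rot: [0.706, 0.029, 0.707, -0.029]
force: [-0.4, 0.2, -0.3]
grip_width: 0.602
```

```bash
python3 - <<'E'
from h import *
C,im=shot("scene","s13"); print(tool()[0]); old=cv2.imread("pics/s10.png")
print("proj old/new rim",proj(C,(592.5,184,170)).round(1),proj(C,(599,184,170)).round(1),"mid",proj(C,(593,184,145)).round(1))
for z in(150,160):
    u=proj(C,(593,184,z)).astype(int)
    for n,i in(("old",old),("new",im)): print(z,n,u[0]-16,i[u[1],u[0]-16:u[0]+17].max(1))
u=proj(C,(593,184,170)).astype(int)
print("rows at col"); 
for n,i in(("old",old),("new",im)): print(n,u[1]-25,i[u[1]-25:u[1]+25,u[0]].max(1))
print("plug rows",)
for z in(176,180,184): 
    u=proj(C,(600,184,z)).astype(int); print(z,u[0]-20,im[u[1],u[0]-20:u[0]+21].max(1))
x0,y0=int(u[0])-60,int(u[1])-40
cv2.imwrite("pics/s13c.png",cv2.resize(im[y0:y0+90,x0:x0+120],(800,600),interpolation=cv2.INTER_CUBIC)); print(x0,y0)
E
```

```text
[603.02108439 184.28718621 190.39691682]
proj old/new rim [355.7 198.7] [354.  199.8] mid [355.1 207.3]
150 old 339 [113 109  97  74  48  59  87 107 113 113 115 117 119 121 123 128 128 128
 125 122 117 114 110 107 110 126 153 171 176 169 154 133 111]
150 new 339 [134 117  98  91  99 107 113 113 116 116 119 120 122 121 121 119 119 116
 115 113 109 108 113 137 171 190 195 196 193 183 165 141 117]
160 old 339 [156 169 160 120  74  67  93 113 128 146 169 185 186 178 171 164 156 152
 155 162 174 189 202 198 180 158 158 171 177 180 178 179 180]
160 new 339 [197 189 166 132 115 120 126 129 123 119 113 107 105 106 107 108 111 113
 118 124 124 126 128 139 165 186 196 196 196 196 196 195 192]
rows at col
old 173 [198 200 200 199 199 199 201 200 199 199 198 199 198 199 196 194 194 195
 195 181 154 132 119 114 115 116 113 114 125 156 176 161 128 115 116 116
 113 113 113 113 115 115 128 147 157 163 176 199 212 202]
new 173 [147 161 168 147  94  40  22  24  24  24  25  20  23  20  21  20  20  17
  19  19  22  15  18  17  18  19  20  51  84 111 125 128 119 112 112 112
 112 113 111 110 111 111 116 126 139 144 142 141 142 139]
plug rows
176 333 [109 106 108 110 118 136 167 189 191 180 168 145 111  63  26  16  16  21
  15  16  16  18  18  18  29  52  77 105 143 172 180 186 192 196 198 199
 201 200 200 200 198]
180 333 [108 106 105 107 109 131 163 189 193 190 183 164 122  69  28  16  14  15
  19  20  20  14  17  21  34  55  73  82  93 108 125 146 170 187 195 198
 198 199 198 200 199]
184 333 [108 109 107 103 110 127 163 188 195 193 189 169 127  71  30  18  19  19
  17  16  17  18  18  16  33  59  75  75  63  57  68  95 128 161 184 193
 196 198 200 199 199]
293 155
```

>>> carry_out --pt "0.6 0 -3 0 0 0 0" --pt "0.6 5 -3 0 0 0 0" --pt "0.6 9 -3 0 0 0 0" --pt "0.6 12 -3 0 0 0 0" --pt "0.6 12 -3 0 0 0 0"

```text
time_s: 34.17
eef_pos: [603.8, 181.4, 182.5]
ee_rot: [0.709, 0.03, 0.704, -0.029]
force: [-5.6, -2.1, 20.6]
grip_width: 0.607
```

```bash
python3 - <<'E'
from h import *
s=ctrl.sense(); print(tool()[0],s["force"].round(1),s["wrist_torque"].round(2),s["grip_width"])
E
```

```text
[603.84761843 181.40331426 182.52252012] [-5.6 -2.1 20.6] [-0.2   0.74 -0.05] 0.606712574535052
```

>>> carry_out --pt "0.6 -12 0 0 0 0 0" --pt "0.6 -12 2 4 0 0 0" --pt "0.6 -6 2 4 0 0 0" --pt "0.6 -1 2 4 0 0 0" --pt "0.6 0 2 4 0 0 0"

```text
time_s: 34.8
eef_pos: [608.4, 183.2, 183.5]
ee_rot: [0.709, 0.03, 0.704, -0.029]
force: [-9.1, -0.7, 34.0]
grip_width: 0.613
```

```bash
python3 - <<'E'
from h import *
s=ctrl.sense(); print(tool()[0],s["force"].round(1),s["wrist_torque"].round(2),s["grip_width"])
E
```

```text
[608.43604442 183.21041724 183.51668196] [-9.1 -0.7 34. ] [-0.22  1.14 -0.04] 0.612674328070574
```

>>> carry_out --pt "0.6 -12 0 0 0 0 0" --pt "0.6 -12 0 -9 0 0 0" --pt "0.6 -6 0 -9 0 0 0" --pt "0.6 -1 0 -9 0 0 0" --pt "0.6 0 0 -9 0 0 0"

```text
time_s: 35.42
eef_pos: [597.8, 183.6, 177.6]
ee_rot: [0.706, 0.029, 0.707, -0.029]
force: [0.8, 0.2, 0.5]
grip_width: 0.608
```

```bash
python3 - <<'E'
from h import *
s=ctrl.sense(); F,M=s["force"],s["wrist_torque"]; print(tool()[0],F.round(1),M.round(2),"contact",1000*(-.2*F[0]-M[1])/F[2],1000*(M[0]-.2*F[1])/F[2])
E
```

```text
[597.77472311 183.62934118 177.60400429] [0.8 0.2 0.5] [0.   0.01 0.04] contact -337.37849406520064 -71.55210481057344
```

>>> carry_out --pt "0.6 4 0 0 0 0 0" --pt "0.6 8 0 0 0 0 0" --pt "0.6 12 0 0 0 0 0" --pt "0.6 15 0 0 0 0 0" --pt "0.6 15 0 0 0 0 0"

```text
time_s: 36.05
eef_pos: [598.6, 183.7, 165.2]
ee_rot: [0.707, 0.029, 0.706, -0.029]
force: [-2.7, -0.0, 8.5]
grip_width: 0.605
```

>>> carry_out --pt "0.6 2 0 0 0 0 0" --pt "0.6 5 0 0 0 0 0" --pt "0.6 8 0 0 0 0 0" --pt "0.6 11 0 0 0 0 0" --pt "0.6 13 0 0 0 0 0"

```text
time_s: 36.67
eef_pos: [599.9, 183.3, 157.9]
ee_rot: [0.71, 0.029, 0.703, -0.029]
force: [-16.1, -7.1, 51.5]
grip_width: 0.608
```

>>> carry_out --pt "0.6 -4 0 0 0 0 0" --pt "0.6 -10 0 0 0 0 0" --pt "0.6 -10 0 0 0 0 0" --pt "-0.6 -10 0 0 0 0 0" --pt "-0.6 -10 0 0 0 0 0"

```text
time_s: 37.3
eef_pos: [597.9, 183.8, 160.2]
ee_rot: [0.706, 0.029, 0.707, -0.029]
force: [0.2, -0.3, -0.4]
grip_width: 0.805
```

>>> carry_out --pt "-0.6 0 0 0 0 0 0" --pt "-0.6 -20 0 0 0 0 0" --pt "-0.6 -60 0 0 0 0 0" --pt "1 -60 0 0 0 0 0" --pt "1 -60 0 0 0 0 0"

```text
time_s: 37.92
eef_pos: [597.7, 183.7, 219.9]
ee_rot: [0.706, 0.029, 0.707, -0.029]
force: [0.2, 0.2, 0.1]
grip_width: 0.38
```

>>> carry_out --pt "1 0 0 -2 0 0 0" --pt "1 15 0 -2 0 0 0" --pt "1 25 0 -2 0 0 0" --pt "1 28 0 -2 0 0 0" --pt "1 30 0 -2 0 0 0"

```text
time_s: 38.55
eef_pos: [596.1, 183.9, 190.5]
ee_rot: [0.706, 0.029, 0.707, -0.029]
force: [0.9, -0.5, 0.3]
grip_width: -0.0
```

>>> carry_out --pt "1 2 0 0 0 0 0" --pt "1 4 0 0 0 0 0" --pt "1 6 0 0 0 0 0" --pt "1 9 0 0 0 0 0" --pt "1 10 0 0 0 0 0"

```text
time_s: 39.17
eef_pos: [597.9, 184.3, 190.0]
ee_rot: [0.711, 0.03, 0.702, -0.029]
force: [-15.3, -2.6, 52.3]
grip_width: 0.002
```

```bash
python3 - <<'E'
from h import *
s=ctrl.sense(); F,M=s["force"],s["wrist_torque"]; print(tool()[0],F.round(1),M.round(2))
E
```

```text
[597.86677568 184.33446825 189.97343624] [-15.3  -2.6  52.3] [-0.42  2.81 -0.03]
```

>>> carry_out --pt "1 -30 0 0 0 0 0" --pt "1 -80 0 0 0 0 0" --pt "0 -80 -50 -10 10 0 0" --pt "-1 -80 -105 -25 20 0 0" --pt "-1 -80 -160 -40 30 0 0"

```text
time_s: 39.8
eef_pos: [542.2, 26.3, 261.1]
ee_rot: [0.675, 0.213, 0.674, -0.213]
force: [0.2, -0.9, 0.7]
grip_width: 0.638
```

```bash
python3 - <<'E'
from h import *
print(tool()[0],go((440,-230,250),ang=5.7))
E
```

```text
[542.22957927  26.31718208 261.07788599] (array([  11. , -268.5,   63.5]), array([49.2,  0. , -0. ]))
```

>>> carry_out --pt "-1 2 -55 13 10 0 0" --pt "-1 4 -110 26 20 0 0" --pt "-1 6 -165 39 30 0 0" --pt "-1 9 -220 52 40 0 0" --pt "-1 11 -268 63 49 0 0"

```text
time_s: 40.42
eef_pos: [441.0, -230.2, 250.0]
ee_rot: [0.525, 0.474, 0.525, -0.474]
force: [-0.1, -0.8, 0.0]
grip_width: 1.003
```

>>> carry_out --pt "-1 0 0 0 0 0 0" --pt "-1 0 0 0 0 0 0" --pt "-1 0 0 0 0 0 0" --pt "-1 0 0 0 0 0 0" --pt "-1 0 0 0 0 0 0"

```text
time_s: 41.05
eef_pos: [442.1, -227.9, 249.8]
ee_rot: [0.527, 0.472, 0.527, -0.472]
force: [0.3, 0.3, -0.9]
grip_width: 1.002
```

```bash
python3 - <<'E'
from h import *
C,im=shot("wrist","w14"); print(tool()[0],go((440,-230,250),ang=5.7))
Ct,t=shot("top","t14")
# bar in wrist image: bright, low saturation, within mat (dark) bounding region
def bar(im,C,corners):
    poly=np.array([proj(C,p) for p in corners]).astype(int); m=np.zeros(im.shape[:2],np.uint8); cv2.fillPoly(m,[poly],255)
    g=((im.min(2)>110)&(m>0)).astype(np.uint8); n,l,s,c=cv2.connectedComponentsWithStats(g)
    k=1+np.argmax(s[1:,4]); pts=np.argwhere(l==k)[:,::-1].astype(np.float32)
    w=np.array([pl(C,p,33)[:2] for p in pts]); print("area",len(pts),poly.tolist())
    ax=np.linalg.svd(w-w.mean(0),full_matrices=False)[2][0]; ax*=-np.sign(ax[1]); r=cv2.minAreaRect(w.astype(np.float32)); s=(w-w.mean(0))@ax; nrm=np.array([-ax[1],ax[0]]); q=(w-w.mean(0))@nrm
    print("mean",w.mean(0).round(1),"head",np.degrees(np.arctan2(ax[1],ax[0])).round(1),"ends",(w.mean(0)+ax*s.min()).round(1),(w.mean(0)+ax*s.max()).round(1),"rect",r)
    for a,b in((s.min(),s.min()+20),(s.min()+20,s.min()+55),(s.min()+80,s.min()+150),(s.max()-60,s.max())):
        k=(s>=a)&(s<=b); print(round(b-s.min()),"width",np.ptp(q[k]).round(1) if k.any() else None,"mid",(w.mean(0)+ax*s[k].mean()+nrm*(q[k].max()+q[k].min())/2).round(1) if k.any() else None)
mat=[(453,-177,4),(484,-474,4),(367,-484,4),(340,-189,4)]
bar(t,Ct,mat); bar(im,C,mat)
E
```

```text
[ 442.01849884 -228.01713737  249.74615165] (array([-0.3, -2.2,  1.7]), array([ 0.6, -0. , -0. ]))
area 190 [[376, 229], [484, 218], [491, 262], [382, 272]]
mean [ 428.3 -249.8] head -49.8 ends [ 413.5 -232.2] [ 445.1 -269.6] rect ((429.09417724609375, -250.77801513671875), (32.029930114746094, 45.3698616027832), 50.354068756103516)
20 width 31.7 mid [ 419.3 -241.8]
55 width 32.2 mid [ 435.  -255.7]
150 width None mid None
49 width 34.9 mid [ 428.2 -249.8]
area 3757 [[330, 125], [326, 344], [242, 341], [231, 125]]
mean [ 414.  -303.2] head -84.6 ends [ 405.4 -211.7] [ 427.  -441.1] rect ((416.9609680175781, -326.29180908203125), (36.324241638183594, 230.34384155273438), 5.67684268951416)
20 width 35.3 mid [ 407.1 -221.4]
55 width 36.2 mid [ 409.4 -248.9]
150 width 19.5 mid [ 415.9 -325.8]
230 width 19.4 mid [ 423.8 -410.5]
```

```bash
python3 - <<'E'
from h import *
Ct=cam("top"); t=cv2.imread("pics/top0.png")
mat=[(453,-177,4),(484,-474,4),(367,-484,4),(340,-189,4)]
poly=np.array([proj(Ct,p) for p in mat]).astype(int); m=np.zeros(t.shape[:2],np.uint8); cv2.fillPoly(m,[poly],255); m=cv2.erode(m,np.ones((5,5)))
g=((t.min(2)>90)&(m>0)); pts=np.argwhere(g)[:,::-1].astype(float); w=np.array([pl(Ct,p,33)[:2] for p in pts]).astype(np.float32); r=cv2.minAreaRect(w); print(len(pts),r,cv2.boxPoints(r).round(0).tolist())
# verify flasks: bay contents and mat, latest top image around carrier
t=cv2.imread("pics/t14.png")
for f in((585,92),(597,184)): print(f,blob(t,Ct,(*f,190),190,lambda i:i.max(2)<42,14))
E
```

```text
811 ((418.148193359375, -330.22857666015625), (37.683021545410156, 231.07989501953125), 4.908654689788818) [[389.0, -217.0], [409.0, -447.0], [447.0, -444.0], [427.0, -214.0]]
(585, 92) [(array([272.7, 167.8]), np.int32(445), array([581.2,  87.1, 190. ]))]
(597, 184) [(array([220.8, 169.7]), np.int32(1449), array([576.3, 206.6, 190. ]))]
```

```bash
python3 - <<'E'
from h import *
print(go((417,-327,60),ang=5.5))
E
```

```text
(array([189.7, -35.7,  95.6]), array([ 0.8,  0. , -0. ]))
```

>>> carry_out --pt "-0.3 40 -12 32 0.8 0 0" --pt "-0.3 80 -24 64 0.8 0 0" --pt "-0.3 120 -36 96 0.8 0 0" --pt "-0.3 170 -36 96 0.8 0 0" --pt "-0.3 190 -36 96 0.8 0 0"

```text
time_s: 41.78
eef_pos: [415.5, -327.0, 57.0]
ee_rot: [0.522, 0.476, 0.524, -0.476]
force: [-0.4, -0.6, 0.2]
grip_width: 0.648
```

>>> carry_out --pt "-0.3 20 0 0 0 0 0" --pt "-0.3 40 0 0 0 0 0" --pt "-0.3 50 0 0 0 0 0" --pt "-0.3 50 0 0 0 0 0" --pt "-0.3 50 0 0 0 0 0"

```text
time_s: 42.4
eef_pos: [416.9, -328.0, 10.4]
ee_rot: [0.524, 0.476, 0.523, -0.476]
force: [-0.1, -0.5, -0.4]
grip_width: 0.649
```

>>> carry_out --pt "0.95 0 0 0 0 0 0" --pt "0.95 0 0 0 0 0 0" --pt "0.95 0 0 0 0 0 0" --pt "0.95 0 0 0 0 0 0" --pt "0.95 0 0 0 0 0 0" --newtons 100

```text
time_s: 43.02
eef_pos: [416.8, -327.9, 10.4]
ee_rot: [0.524, 0.476, 0.523, -0.476]
force: [-0.5, 1.7, 5.5]
grip_width: 0.217
```

```bash
python3 - <<'E'
from h import *
s=ctrl.sense(); print(tool()[0],s["force"].round(1),s["grip_width"]*85, go((417,-327,60),ang=5.5)[1])
E
```

```text
[ 416.83691072 -327.89536984   10.41181071] [-0.5  1.7  5.5] 18.410154100574182 [-0.1  0.  -0. ]
```

>>> carry_out --pt "0.95 -30 0 0 0 0 0" --pt "0.95 -80 0 0 0 0 0" --pt "0.95 -120 0 0 0 0 0" --pt "0.95 -120 20 -40 -10 0 0" --pt "0.95 -120 45 -80 -20 0 0"

```text
time_s: 43.65
eef_pos: [453.7, -242.8, 129.8]
ee_rot: [0.599, 0.376, 0.599, -0.376]
force: [0.5, 0.5, -3.3]
grip_width: 0.214
```

```bash
python3 - <<'E'
from h import *
s=ctrl.sense();print(tool()[0],s["grip_width"]*85,s["force"],go((617.6,-134.3,130),ang=35.7))
E
```

```text
[ 453.66363136 -242.81497815  129.76326841] 18.20347134536183 [ 0.53242789  0.48560395 -3.25659175] (array([ -0.2, 194.8, -26.7]), array([-10.,  -0.,   0.]))
```

>>> carry_out --pt "0.95 0 50 -7 -5 0 0" --pt "0.95 0 100 -14 -10 0 0" --pt "0.95 0 150 -20 -10 0 0" --pt "0.95 0 195 -27 -10 0 0" --pt "0.95 0 195 -27 -10 0 0"

```text
time_s: 44.28
eef_pos: [619.4, -133.4, 128.5]
ee_rot: [0.629, 0.323, 0.629, -0.323]
force: [-0.3, 0.0, -3.7]
grip_width: 0.212
```

>>> carry_out --pt "0.95 0 0 0 0 0 0" --pt "0.95 0 0 0 0 0 0" --pt "0.95 0 0 0 0 0 0" --pt "0.95 0 0 0 0 0 0" --pt "0.95 0 0 0 0 0 0"

```text
time_s: 44.9
eef_pos: [618.1, -135.8, 129.8]
ee_rot: [0.628, 0.324, 0.628, -0.324]
force: [0.2, 0.1, -3.6]
grip_width: 0.213
```

```bash
python3 - <<'E'
from h import *
C,im=shot("wrist","w15"); print(tool()[0],go((617.6,-134.3,130),ang=35.7))
u=np.array([.5835,-.812]); p=np.array([524,-4]); 
for n,q,z in(("pivot",p,81),("stub45",p+45*u,72),("tip",p+95*u,72)): print(n,proj(C,(*q,z)).round(1))
cv2.imwrite("pics/w15c.png",cv2.resize(im[0:200,200:440],(720,600)))
E
```

```text
[ 618.16249749 -135.72956883  129.7432929 ] (array([-0.3,  0.4, -1.5]), array([-0.3,  0. , -0. ]))
pivot [314.  -81.5]
stub45 [314.5  17.8]
tip [314.9 110.1]
```

View pics/w15c.png

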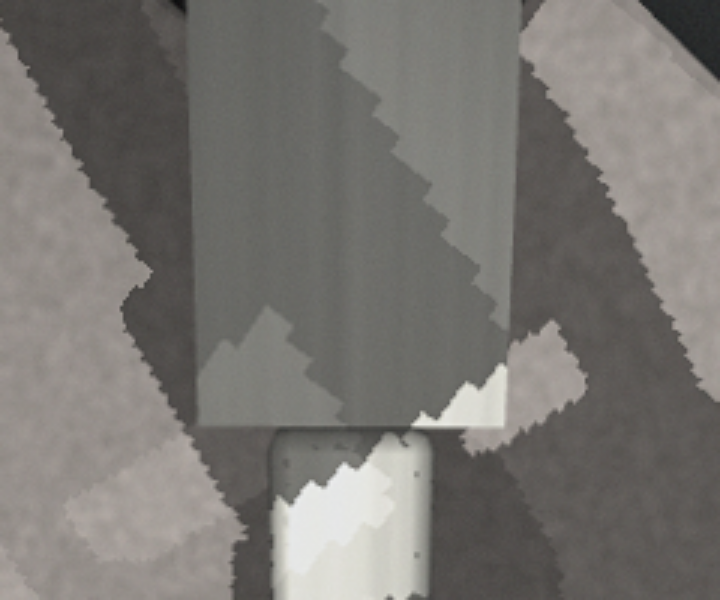

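>>> carry_out --pt "0.95 0 30 0 0 0 0" --pt "0.95 0 50 0 0 0 0" --pt "0.95 0 50 0 0 0 0" --pt "0.95 0 50 0 0 0 0" --pt "0.95 0 50 0 0 0 0"

```text
time_s: 45.58
eef_pos: [658.6, -107.1, 129.8]
ee_rot: [0.628, 0.324, 0.628, -0.324]
force: [-0.5, 0.9, -4.6]
grip_width: 0.219
```

>>> carry_out --pt "0.95 0 0 0 0 0 0" --pt "0.95 0 0 0 0 0 0" --pt "0.95 0 0 0 0 0 0" --pt "0.95 0 0 0 0 0 0" --pt "0.95 0 0 0 0 0 0"

```text
time_s: 46.2
eef_pos: [659.0, -106.6, 129.7]
ee_rot: [0.628, 0.324, 0.628, -0.324]
force: [0.4, -0.2, -2.8]
grip_width: 0.219
```

```bash
python3 - <<'E'
from h import *
C,im=shot("wrist","w16"); print(tool()[0],go((617.6,-134.3,130),ang=35.7))
u=np.array([.5835,-.812]); p=np.array([524,-4]); 
for d in(45,60,75,90,95): print(d,proj(C,(*(p+d*u),72)).round(1))
g=cv2.GaussianBlur(im,(3,3),0).max(2)
for r in(20,40,60,80,100): print(r,g[r,190:290:2])
E
```

```text
[ 658.96309835 -106.61365478  129.69529823] (array([ -0.3, -49.8,  -1.4]), array([-0.3, -0. ,  0. ]))
45 [224.3  18.7]
60 [225.9  47.2]
75 [227.5  74.9]
90 [229.1 101.8]
95 [229.6 110.6]
20 [ 73  72  71  71  72  73  75  75  75  75  78  91  92  92  94  97  96  97
  98  99  99 100  96  83  62  58  40  36  41  44  44  40  39  39  39  38
  69  99 101 103 103 104 104 103 104 104 103 101 101 101]
40 [140 139 140 132  80  75  78  78  76  73  71  86  93  92  94  96  97  96
  97 101 101 101 101  92  72  61  49  36  38  38  38  39  39  37  34  29
  41 101 102 104 106 106 107 105 106 106 104 103 103 104]
60 [140 141 141 141 143 145 148 149 143 139 102  76  92  94  94  97  99  98
  98 100 102 102 103  99  82  64  63  74  75  75  73  72  76  75  72  76
  79  98 103 104 105 106 106 105 106 106 104 104 103 103]
80 [150 152 150 143 141 143 143 143 144 146 149 148  97  94  96  96  99 100
  99  99 103 104 104 104  91  70  61  72  80  81  80  77  76  77  79  80
  80  93 103 104 106 106 106 106 106 107 105 104 104 103]
100 [151 153 152 152 151 152 153 152 151 152 148 149 126  91  96  97  99  99
 100  99 101 102 104 108 102  82  64  64  77  79  79  79  80  80  80  78
  76  97 128 127 128 130 130 116 105 106 105 104 105 106]
```

```bash
python3 - <<'E'
from h import *
c=viewer.calibration("wrist"); print(c["T_tool_cam"].round(4).tolist(),c["cx"]); T=np.linalg.inv(c["T_tool_cam"])
def pt(p):
    v=(T@np.r_[p,1])[:3]; x,y=v[:2]/v[2]; k=1+c["k1"]*(x*x+y*y); return np.round([c["fx"]*x*k+c["cx"],c["fy"]*y*k+c["cy"]],1)
print([pt((-26,0,z)) for z in(-115,-85,-55)], pt((-32,0,0)))
print([pt((-26,s,-70)) for s in(-18,18)])
im=cv2.imread("pics/w15.png").max(2); 
for r in (20,60,100,135): print(r,im[r,255:275],im[r,362:380])
E
```

```text
[[-0.0006, -0.2611, 0.9653, -141.8037], [1.0, 0.0008, 0.0009, 0.6317], [-0.001, 0.9653, 0.2611, -67.7742], [0.0, 0.0, 0.0, 1.0]] 315.92012313641857
[array([313.8, -46.1]), array([313.8,  55. ]), array([313.9, 146.4])] [313.9 295.3]
[array([260.8, 102.1]), array([366.9, 102.2])]
20 [ 76  85  89  90  87  85  86  95  97 103 101 102 101 102 104 104 103 106
 104 103] [125 124 124 121 121 121 120 122 123 122 120  98  86 115 124 155 165 159]
60 [ 76  79  77  78  77  73  74  74  81 105 106 103 105 102 107 109 106 105
 106 106] [128 127 127 125 126 126 128 129 132 124  88  89  91  89  90  87  93  92]
100 [ 83  79  80  83  81  82  78  81  78  88 104 104 105 103 106 107 105 108
 105 109] [106 104 100 122 131 129 132 137  94  90  94  93  92  91  93  92  91  90]
135 [146 117  76  77  82  79  80  83  79  78  87 116 127 125 127 126 130 128
 130 129] [211 212 215 218 220 221 189 164 159 161 158 160 160 163 161 165 164 163]
```

```bash
python3 - <<'E'
from h import *
im=cv2.imread("pics/w16.png").max(2)
for c in(222,226,230,234): print(c,im[96:140,c])
from rig import viewer
Ts=[viewer.calibration("wrist")["T_tool_cam"] for _ in range(40)]; M=np.mean(Ts,0); print(M.round(4).tolist()); print(np.std(Ts,0)[:3,3].round(2))
c=viewer.calibration("wrist"); T=np.linalg.inv(M)
def pt(p):
    v=(T@np.r_[p,1])[:3]; x,y=v[:2]/v[2]; k=1+c["k1"]*(x*x+y*y); return np.round([c["fx"]*x*k+c["cx"],c["fy"]*y*k+c["cy"]],1)
print("tool plane",pt((-26,0,-85)),pt((58,0,-85)),"stub z rows",[(z,pt((58,-51,z))) for z in(-60,-65,-70,-75)])
print("shoe end rows (tail side, top)",[(z,pt((-26,0,z))) for z in(-50,-55,-60)])
E
```

```text
222 [ 98  98  98  99  99  98  97  98  97  98  92  84  82 124 146 146 150 155
 150 151 150 145 141 143 142 145 146 147 151 151 152 152 153 153 148 146
 146 147 147 148 146 147 146 149]
226 [ 96 102  98 101  98 102  98  99 100 101  94  87  84 134 156 152 150 150
 149 147 144 144 145 144 143 140 142 144 146 151 154 154 150 150 150 152
 155 153 148 151 150 149 146 147]
230 [ 99 103 103 101 100 103 101 102 102 101  95  85  86 133 150 146 147 144
 145 148 148 150 152 152 150 151 154 154 149 144 146 148 151 152 157 154
 155 154 153 150 150 153 149 149]
234 [105 103 106 106 104 104 104 101 106 105 100  92  81  74  77  78  77  74
  75  69 102 152 152 154 154 154 150 154 154 152 152 157 156 158 157 155
 155 151 151 152 150 153 154 149]
[[-0.0006, -0.2611, 0.9653, -141.8037], [1.0, 0.0008, 0.0009, 0.6317], [-0.001, 0.9653, 0.2611, -67.7742], [0.0, 0.0, 0.0, 1.0]]
[0. 0. 0.]
tool plane [313.8  55. ] [314.6  78. ] stub z rows [(-60, array([228.8, 122.5])), (-65, array([228.3, 113.9])), (-70, array([227.8, 105.1])), (-75, array([227.3,  96.3]))]
shoe end rows (tail side, top) [(-50, array([313.9, 160.6])), (-55, array([313.9, 146.4])), (-60, array([313.9, 131.9]))]
```

>>> carry_out --pt "0.95 0 -30 -2 0 0 0" --pt "0.95 0 -51.5 -2 0 0 0" --pt "0.95 0 -51.5 -2 0 0 0" --pt "0.95 25 -51.5 -2 0 0 0" --pt "0.95 45 -51.5 -2 0 0 0"

```text
time_s: 46.88
eef_pos: [616.3, -134.4, 84.0]
ee_rot: [0.629, 0.324, 0.628, -0.324]
force: [0.4, 0.4, -3.9]
grip_width: 0.214
```

>>> carry_out --pt "0.95 5 0 0 0 0 0" --pt "0.95 10 0 0 0 0 0" --pt "0.95 15 0 0 0 0 0" --pt "0.95 20 0 0 0 0 0" --pt "0.95 20 0 0 0 0 0"

```text
time_s: 47.5
eef_pos: [615.7, -134.8, 64.4]
ee_rot: [0.628, 0.324, 0.629, -0.324]
force: [0.1, 0.4, -3.5]
grip_width: 0.212
```

```bash
python3 - <<'E'
from h import *
s=ctrl.sense(); print(tool()[0],s["force"].round(1),s["wrist_torque"].round(2),go((0,0,0),ang=35.7)[1])
E
```

```text
[ 615.73245449 -134.81107202   64.44651304] [ 0.1  0.4 -3.5] [0.02 0.01 0.01] [-0.3 -0.   0. ]
```

>>> carry_out --pt "0.95 3 0 0 0 0 0" --pt "0.95 6 0 0 0 0 0" --pt "0.95 6 -8.4 -0.2 3 0 0" --pt "0.95 6 -16.7 -0.9 6 0 0" --pt "0.95 6 -25 -2 9 0 0"

```text
time_s: 48.12
eef_pos: [595.4, -146.5, 58.7]
ee_rot: [0.601, 0.375, 0.6, -0.372]
force: [7.2, 8.2, -6.6]
grip_width: 0.215
```

>>> carry_out --pt "0.95 0 -14 -0.6 5 0 0" --pt "0.95 0 -27.8 -2.4 10 0 0" --pt "0.95 0 -41.4 -5.5 15 0 0" --pt "0.95 0 -54.7 -9.6 20 0 0" --pt "0.95 0 -67.6 -15 25 0 0"

```text
time_s: 48.75
eef_pos: [527.8, -164.3, 58.8]
ee_rot: [0.506, 0.495, 0.505, -0.494]
force: [6.3, 2.0, -6.3]
grip_width: 0.219
```

```bash
python3 - <<'E'
from h import *
s=ctrl.sense(); t=tool()[0]; v=t[:2]-[524,-4]; print(t,s["force"].round(1),s["wrist_torque"].round(2),np.linalg.norm(v),np.degrees(np.arctan2(v[1],v[0])),"tool z head",np.degrees(np.arctan2(*tool()[1][:2,2][::-1])),s["grip_width"])
E
```

```text
[ 527.77380926 -164.25263528   58.8227095 ] [ 6.3  2.  -6.3] [ 0.18 -0.96 -0.39] 160.29706407201968 -88.65098388759604 tool z head -88.78249565686643 0.2190184099148737
```

>>> carry_out --pt "0.95 0 -14 -0.6 5 0 0" --pt "0.95 0 -27.8 -2.4 10 0 0" --pt "0.95 0 -41.4 -5.5 15 0 0" --pt "0.95 0 -54.7 -9.6 20 0 0" --pt "0.95 0 -67.6 -15 25 0 0"

```text
time_s: 49.38
eef_pos: [458.9, -151.2, 58.9]
ee_rot: [0.387, 0.592, 0.386, -0.592]
force: [-0.3, -0.1, -3.3]
grip_width: 0.213
```

>>> carry_out --pt "0.95 0 -14 -0.6 5 0 0" --pt "0.95 0 -27.8 -2.4 10 0 0" --pt "0.95 0 -41.4 -5.5 15 0 0" --pt "0.95 0 -55.5 -10 20.3 0 0" --pt "0.95 0 -55.5 -10 20.3 0 0"

```text
time_s: 50.0
eef_pos: [412.1, -119.5, 58.9]
ee_rot: [0.278, 0.65, 0.277, -0.65]
force: [-0.6, 0.1, -2.2]
grip_width: 0.212
```

>>> carry_out --pt "0.95 0 0 0 0 0 0" --pt "0.95 0 0 0 0 0 0" --pt "0.95 0 0 0 0 0 0" --pt "0.95 0 0 0 0 0 0" --pt "0.95 0 0 0 0 0 0"

```text
time_s: 50.62
eef_pos: [412.3, -119.8, 58.7]
ee_rot: [-0.277, -0.651, -0.277, 0.651]
force: [0.3, 1.0, -3.9]
grip_width: 0.217
```

```bash
python3 - <<'E'
from h import *
s=ctrl.sense(); t=tool()[0]; v=t[:2]-[524,-4]; print(t,s["force"].round(1),s["wrist_torque"].round(2),np.linalg.norm(v),np.degrees(np.arctan2(v[1],v[0])),"tool z head",np.degrees(np.arctan2(*tool()[1][:2,2][::-1])),s["grip_width"])
E
```

```text
[ 412.30660608 -119.80896939   58.6958879 ] [ 0.3  1.  -3.9] [-0.03 -0.01 -0.03] 160.8947843733848 -133.96361785736605 tool z head -133.85139479238921 0.21711119404893503
```

>>> carry_out --pt "0.95 0 -3 0 1 0 0" --pt "0.95 0 -5.6 -0.1 2 0 0" --pt "0.95 0 -8.4 -0.2 3 0 0" --pt "0.95 0 -11.2 -0.4 4 0 0" --pt "0.95 0 -11.2 -0.4 4 0 0"

```text
time_s: 51.25
eef_pos: [405.0, -112.0, 58.9]
ee_rot: [0.255, 0.66, 0.254, -0.66]
force: [2.5, -3.2, -5.3]
grip_width: 0.214
```

```bash
python3 - <<'E'
from h import *
s=ctrl.sense(); t=tool()[0]; print(t,s["force"].round(1),s["wrist_torque"].round(2),"tool z head",np.degrees(np.arctan2(*tool()[1][:2,2][::-1])))
E
```

```text
[ 404.96200551 -112.02780807   58.92130385] [ 2.5 -3.2 -5.3] [-0.47 -0.48 -0.21] tool z head -137.8901402484658
```

>>> carry_out --pt "0.95 0 5.5 -0.1 -2 0 0" --pt "0.95 0 9.5 -0.3 -3.4 0 0" --pt "0.95 0 9.5 -0.3 -3.4 0 0" --pt "0.95 -20 9.5 -0.3 -3.4 0 0" --pt "0.95 -50 9.5 -0.3 -3.4 0 0"

```text
time_s: 51.88
eef_pos: [410.4, -118.1, 108.7]
ee_rot: [-0.273, -0.652, -0.274, 0.653]
force: [0.0, 0.0, -3.9]
grip_width: 0.213
```

>>> carry_out --pt "0.95 -25 0 0 0 0 0" --pt "0.95 -25 0 0 -10 0 0" --pt "0.95 -25 0 0 -20 0 0" --pt "0.95 -25 0 0 -30 0 0" --pt "0.95 -25 0 0 -40 0 0"

```text
time_s: 52.5
eef_pos: [410.8, -118.3, 133.6]
ee_rot: [-0.481, -0.518, -0.482, 0.518]
force: [-0.3, 0.4, -3.8]
grip_width: 0.218
```

```bash
python3 - <<'E'
from h import *
s=ctrl.sense(); t=tool()[0]; print(t,s["force"].round(1),s["grip_width"],go((416.8,-327.9,130),ang=5.5))
C,im=shot("wrist","w17"); Ct,t2=shot("top","t17"); shot("scene","s17")
E
```

```text
[ 410.75349206 -118.28895512  133.56287199] [-0.3  0.4 -3.8] 0.21782216112582994 (array([  3.5,  21.2, 208.6]), array([-9.6, -0. ,  0. ]))
```

>>> carry_out --pt "0.95 1 5 52 -3 0 0" --pt "0.95 2 10 104 -6 0 0" --pt "0.95 3 15 156 -9 0 0" --pt "0.95 3 20 208 -9.6 0 0" --pt "0.95 3 21 208 -9.6 0 0"

```text
time_s: 53.28
eef_pos: [415.3, -330.4, 130.2]
ee_rot: [0.52, 0.479, 0.52, -0.479]
force: [0.1, 0.8, -4.3]
grip_width: 0.214
```

>>> carry_out --pt "0.95 30 0 0 0 0 0" --pt "0.95 70 0 0 0 0 0" --pt "0.95 100 0 0 0 0 0" --pt "0.95 112 0 0 0 0 0" --pt "0.95 114 0 0 0 0 0"

```text
time_s: 53.9
eef_pos: [415.9, -327.2, 16.8]
ee_rot: [0.522, 0.477, 0.522, -0.477]
force: [-0.9, -0.3, -2.6]
grip_width: 0.218
```

```bash
python3 - <<'E'
from h import *
s=ctrl.sense(); t=tool()[0]; print(t,s["force"].round(1),go((416.8,-327.9,10.4),ang=5.5))
Ct=cam("top"); t2=cv2.imread("pics/t17.png"); print("pivot/tip px",proj(Ct,(524,-4,81)),proj(Ct,(524-95*.702,-4-95*.712,72)),proj(Ct,(524+55,-4-77,72)))
E
```

```text
[ 415.93999064 -327.24436796   16.7595962 ] [-0.9 -0.3 -2.6] (array([6.4, 0.8, 0.7]), array([-0.4, -0. ,  0. ]))
pivot/tip px [313.08736333 199.66990343] [339.49785924 226.16282102] [342.90974818 179.38701105]
```

Lower the last 6 mm, release, rise and move away.

>>> carry_out --pt "0.95 2 0.5 0 0 0 0" --pt "0.95 4 0.5 0 0 0 0" --pt "0.95 6 0.5 0 0 0 0" --pt "0.95 6.5 0.5 0 0 0 0" --pt "0.95 6.5 0.5 0 0 0 0"

```text
time_s: 54.52
eef_pos: [416.4, -327.5, 10.4]
ee_rot: [0.522, 0.477, 0.522, -0.477]
force: [-0.8, 1.3, -0.2]
grip_width: 0.209
```

>>> carry_out --pt "0.3 0 0 0 0 0 0" --pt "0 0 0 0 0 0 0" --pt "-0.3 0 0 0 0 0 0" --pt "-0.3 0 0 0 0 0 0" --pt "-0.3 0 0 0 0 0 0"

```text
time_s: 55.15
eef_pos: [416.4, -327.6, 10.2]
ee_rot: [0.522, 0.477, 0.522, -0.477]
force: [-0.1, 0.5, -0.1]
grip_width: 0.654
```

>>> carry_out --pt "-0.3 -20 0 0 0 0 0" --pt "-0.3 -70 0 0 0 0 0" --pt "-0.3 -130 0 0 0 0 0" --pt "-0.3 -190 0 0 0 0 0" --pt "-0.3 -230 0 -20 0 0 0"

```text
time_s: 55.78
eef_pos: [414.7, -308.2, 243.0]
ee_rot: [0.523, 0.477, 0.521, -0.478]
force: [0.9, -0.2, -0.5]
grip_width: 0.654
```

```bash
python3 - <<'E'
from h import *
print(tool()[0],ctrl.sense()["force"].round(1))
C,im=shot("wrist","w18"); Ct,t=shot("top","t18"); Cs,s=shot("scene","s18")
old=cv2.imread("pics/top0.png")
# differences in top view between lever regions
g=cv2.GaussianBlur(t,(3,3),0).max(2); go_=cv2.GaussianBlur(old,(3,3),0).max(2)
p0=np.array([314,199.5])
def arm(g):
    return [(a,round(float(np.mean([g[int(round(p0[1]-r*np.sin(np.radians(a)))),int(round(p0[0]+r*np.cos(np.radians(a))))] for r in range(12,31)])))) for a in range(-70,71,10)]
print("before",arm(go_)); print("after",arm(g))
for f in((585,92),(597,184)): print("stopper top",blob(t,Ct,(*f,190),190,lambda i:i.max(2)<42,20))
print("bar px bright in mat"); 
mat=[(453,-177,4),(484,-474,4),(367,-484,4),(340,-189,4)]
for n,i in(("old",old),("new",t)):
    poly=np.array([proj(Ct,p) for p in mat]).astype(int); m=np.zeros(t.shape[:2],np.uint8); cv2.fillPoly(m,[poly],255); m=cv2.erode(m,np.ones((5,5)))
    w=np.array([pl(Ct,p,33)[:2] for p in np.argwhere((i.min(2)>90)&(m>0))[:,::-1].astype(float)]).astype(np.float32); print(n,len(w),cv2.minAreaRect(w))
E
```

```text
[ 414.65060139 -308.19716399  243.0120876 ] [ 0.9 -0.2 -0.5]
before [(-70, 80), (-60, 74), (-50, 83), (-40, 92), (-30, 96), (-20, 100), (-10, 102), (0, 101), (10, 100), (20, 107), (30, 169), (40, 138), (50, 100), (60, 100), (70, 106)]
after [(-70, 77), (-60, 78), (-50, 158), (-40, 151), (-30, 100), (-20, 96), (-10, 98), (0, 98), (10, 97), (20, 94), (30, 89), (40, 87), (50, 95), (60, 97), (70, 103)]
stopper top [(array([273.2, 165.1]), np.int32(439), array([587.5,  85.9, 190. ])), (array([263.2, 181.1]), np.int32(66), array([550.1, 108.1, 190. ]))]
stopper top [(array([216.8, 165.4]), np.int32(1094), array([586.5, 216.5, 190. ]))]
bar px bright in mat
old 811 ((418.148193359375, -330.22857666015625), (37.683021545410156, 231.07989501953125), 4.908654689788818)
new 980 ((400.6039733886719, -345.2646179199219), (95.1556396484375, 239.9508819580078), 9.849835395812988)
```

>>> carry_out --pt "-0.3 0 30 -50 0 0 0" --pt "-0.3 0 60 -105 0 0 0" --pt "-0.3 0 90 -160 0 0 0" --pt "-0.3 -20 110 -215 0 0 0" --pt "-0.3 -40 120 -270 0 0 0"

```text
time_s: 56.55
eef_pos: [510.0, -26.1, 278.9]
ee_rot: [0.521, 0.477, 0.523, -0.478]
force: [0.8, 0.1, 0.3]
grip_width: 0.65
```

>>> carry_out --pt "-0.3 0 15 -40 0 0 0" --pt "-0.3 0 20 -60 0 0 0" --pt "-0.3 0 20 -60 0 0 0" --pt "-0.3 0 20 -60 0 0 0" --pt "-0.3 0 20 -60 0 0 0"

```text
time_s: 57.18
eef_pos: [524.3, 32.7, 279.8]
ee_rot: [0.521, 0.477, 0.522, -0.478]
force: [-0.5, 0.7, 0.5]
grip_width: 0.652
```

```bash
python3 - <<'E'
from h import *
print(tool()[0])
C,im=shot("wrist","w19"); Ct,t=shot("top","t19"); Cs,s=shot("scene","s19"); old=cv2.imread("pics/top0.png")
mat=[(453,-177,4),(484,-474,4),(367,-484,4),(340,-189,4)]
poly=np.array([proj(Ct,p) for p in mat]).astype(int); m=np.zeros(t.shape[:2],np.uint8); cv2.fillPoly(m,[poly],255); m=cv2.erode(m,np.ones((5,5)))
for i in(old,t):
    w=np.array([pl(Ct,p,33)[:2] for p in np.argwhere((i.min(2)>90)&(m>0))[:,::-1].astype(float)]).astype(np.float32); print("bar",len(w),cv2.minAreaRect(w))
gt=cv2.cvtColor(im,cv2.COLOR_BGR2GRAY)
for f in((602,90),(602,186)):
    u=proj(C,(*f,190)); print(f,"wrist px",u.round(0))
    r=cv2.HoughCircles(cv2.medianBlur(gt,3),cv2.HOUGH_GRADIENT_ALT,1.5,10,param1=100,param2=.5,minRadius=20,maxRadius=60)
    if r is not None:
        for c in r[0]:
            if np.hypot(*(c[:2]-u))<40: print("  circle",c.round(1),pl(C,c[:2],190).round(1))
    print(blob(im,C,(*f,190),190,lambda i:i.max(2)<42,40))
# scene: stopper dark above white neck, columns through the axis
for f in((602,90),(602,186)):
    u=[proj(Cs,(*f,z)).astype(int) for z in(200,180,160,125)]; print("scene",[int(s[v[1],v[0]].max()) for v in u],[ (z,int(s[int(proj(Cs,(*f,z))[1]),int(proj(Cs,(*f,z))[0])].max())) for z in range(120,204,6)])
g=cv2.GaussianBlur(t,(3,3),0).max(2).astype(float); p0=proj(Ct,(524,-4,74))
A=np.arange(-60,-25,1); v=[np.mean([g[int(round(p0[1]-r*np.sin(np.radians(a)))),int(round(p0[0]+r*np.cos(np.radians(a))))] for r in range(14,32)]) for a in A]; w=np.clip(np.array(v)-110,0,None); print("lever image angle",(A*w).sum()/w.sum(),"expect",-45)
E
```

```text
[524.33538121  32.69856578 279.83544733]
bar 811 ((418.148193359375, -330.22857666015625), (37.683021545410156, 231.07989501953125), 4.908654689788818)
bar 776 ((417.4590148925781, -329.65423583984375), (36.81156539916992, 229.36839294433594), 4.580686569213867)
(602, 90) wrist px [434. 136.]
  circle [406.5 130.5  52.9] [581.9  91.6 190. ]
  circle [406.5 130.5  43.3] [581.9  91.6 190. ]
[(array([413. , 131.6]), np.int32(4696), array([586.5,  91.3, 190. ]))]
(602, 186) wrist px [459. -15.]
[(array([444.6,  14.8]), np.int32(2079), array([595.6, 167.4, 190. ]))]
scene [24, 24, 109, 148] [(120, 158), (126, 148), (132, 118), (138, 114), (144, 115), (150, 116), (156, 115), (162, 91), (168, 31), (174, 24), (180, 24), (186, 25), (192, 26), (198, 26)]
scene [46, 39, 31, 116] [(120, 149), (126, 116), (132, 112), (138, 114), (144, 114), (150, 115), (156, 93), (162, 31), (168, 17), (174, 24), (180, 39), (186, 44), (192, 46), (198, 45)]
lever image angle -42.80761451516954 expect -45
```

```bash
python3 - <<'E'
from h import *
Ct=cam("top"); a=np.radians(-4.33); Rm=np.array([[np.cos(a),-np.sin(a)],[np.sin(a),np.cos(a)]]); T=np.array([573,189])
old=cv2.imread("pics/top0.png"); t=cv2.imread("pics/t19.png")
for y in(70,100,130):
    for n,i in(("old",old),("new",t)):
        print(y,n,[int(i[tuple(proj(Ct,(*(Rm@[x,y]+T),95)).round().astype(int)[::-1])].max()) for x in range(-75,75,3)])
def ang(img):
    g=cv2.GaussianBlur(img,(3,3),0).max(2).astype(float); p0=proj(Ct,(524,-4,74)); res=[]
    for a in np.arange(-75,75,1.):
        res.append(np.mean([g[int(round(p0[1]-r*np.sin(np.radians(a)))),int(round(p0[0]+r*np.cos(np.radians(a))))] for r in range(14,30)]))
    res=np.array(res); A=np.arange(-75,75,1.); w=np.clip(res-125,0,None); return (A*w).sum()/w.sum()
print("lever angles",ang(old),ang(t),ang(old)-ang(t))
# stoppers from the scene view: dark head extents vs flask axis
Cs=cam("scene"); s=cv2.imread("pics/s19.png")
for f in((586,91.5),(595,92),(598,184),(603,187)):
    print(f,proj(Cs,(*f,190)).round(1),proj(Cs,(*f,150)).round(1))
for row in(190,194,198,202,206): print(row,s[row,315:375].max(1))
E
```

```text
70 old [101, 99, 101, 101, 102, 100, 101, 99, 99, 94, 61, 18, 58, 58, 58, 40, 78, 99, 65, 24, 15, 19, 22, 23, 24, 23, 24, 25, 20, 23, 24, 22, 22, 17, 22, 22, 22, 22, 20, 20, 24, 22, 37, 45, 46, 47, 50, 89, 151, 148]
70 new [91, 92, 91, 90, 92, 89, 90, 91, 90, 90, 91, 88, 89, 90, 89, 90, 84, 53, 21, 46, 54, 52, 51, 33, 17, 19, 20, 14, 17, 21, 19, 20, 19, 19, 20, 20, 18, 22, 20, 18, 20, 21, 33, 38, 41, 43, 41, 78, 134, 134]
100 old [69, 54, 53, 50, 39, 42, 39, 44, 48, 45, 27, 16, 47, 57, 58, 40, 48, 50, 49, 53, 54, 57, 46, 30, 21, 24, 27, 25, 24, 20, 22, 20, 23, 22, 22, 23, 22, 24, 19, 22, 25, 20, 36, 47, 46, 48, 47, 86, 136, 145]
100 new [62, 47, 48, 52, 40, 44, 45, 47, 46, 47, 40, 39, 37, 40, 40, 43, 40, 26, 17, 44, 52, 49, 56, 36, 21, 21, 21, 17, 20, 19, 22, 15, 21, 17, 20, 18, 22, 24, 19, 16, 23, 21, 34, 42, 40, 44, 42, 77, 121, 131]
130 old [97, 98, 98, 98, 98, 99, 98, 99, 100, 99, 98, 76, 57, 56, 59, 39, 81, 98, 97, 98, 87, 65, 53, 51, 53, 52, 50, 50, 51, 52, 51, 53, 52, 51, 51, 53, 52, 51, 51, 49, 51, 50, 53, 52, 50, 47, 47, 91, 134, 140]
130 new [87, 86, 87, 87, 88, 89, 89, 88,
[... 940 characters left out ...]
15 114 113 113 111 111 111 109
 109 115 127 135 140 144 157 168 160 125  71  28  18  20  23  22  27  28
  32  31  35  33  35  33  30  28  25  24  20  27  75 130 168 180 182 179
 179 176 169 157 141 128]
202 [142 157 156 155 155 157 158 158 158 157 157 157 158 156 157 157 156 155
 150 149 148 146 145 140 138 146 154 146 118  90  68  53  39  30  25  19
  21  20  20  17  21  20  23  22  28  35  47  78 109 123 121 110  99  95
  95  95  96  95  95  95]
206 [115 120 131 143 147 147 148 150 154 156 158 161 161 159 156 153 150 147
 144 140 134 126 116 110 103  87  68  78  98 109 113 115 114 114 115 114
 111 111 110 109 109 107 110 107 108 106 104 100  98  95  98  97  94  83
  68  51  40  32  31  30]
```

```bash
python3 - <<'E'
from rig import ctrl, order
print(ctrl.sense()["time_s"],ctrl.sense()["force"].round(1)); print(order.finish_job())
E
```

```text
57.325 [ 0.1 -0.1  0.1]
the job is handed in; nothing more can be done
None
```

I found two white flasks on the bench and finished both; the job was handed in at 57 s of robot time, with the robot clear of everything. The flasks stand in bays 1 and 2, each with a stopper pushed in. After that I threw the clamp lever with the bar and laid the bar back on its mat.

**What the last checks showed**
- **Stoppers:** closed fingers pressed on each head met it at 190.0–190.1 mm, with 26 N on bay 1 and 52 N on bay 2. Fully home is 190 mm.
- **Jaw:** in the top view it moved about 22 mm towards the rail, as it should for locked.
- **Lever:** past the locked angle the bar met resistance of about 4 N after some play, which fits the end stop.
- **Bar:** it lies within about 1 mm of where it started on the mat.

**What failed or disagreed**
- **Insertion:** each stopper caught on the rim before going in, on two tries for bay 1 and three for bay 2. I corrected its position and it then went in freely.
- **Flask shift:** between setting it down and stoppering, the bay 2 flask moved about 6 mm towards the rail. The cause is not known; it stayed in its bay.
- **Lever angle:** a coarse reading from the top picture gave about 76° of swing instead of 80°. I trusted the jaw travel and the push against the stop instead.
- **Bay 1 flask position:** a late wrist view put it 9–13 mm nearer the robot than a clamped flask should stand. The circle fit there was poor, so I did not act on it.
- **No final look by eye:** the picture limit was used up, so the end checks are numeric only.

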